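# Square a walnut offcut into the corner jig and hold it down

## Robot

A 6-joint arm with a two-finger parallel gripper is mounted at the origin on the work surface; the furniture and walls round the work are solid. World frame = base frame: x ahead of the robot, y to its left, z up, the work surface at z = 0. Lengths are in m, angles in rad, forces in N, time in s.
With the tool pointing down it reaches from about 0.375 to 0.9 m from the base axis. Payload 3.1 kg.
Tool frame: the origin (TCP) lies on the centre line of the jaws, within the pads' length; the fingertips stand 25 mm ahead of it and the grasp point (between the pads) lies 6 mm ahead of it (manip.tips_ahead is the distance from the TCP to the fingertips, in m); z points along the fingers, y is the direction in which the jaws open and shut (so a half turn about z gives the same grasp; the last joint's range is limited). The gripper opens to 85 mm and grips with 20 to 120 N. Pads are 22 mm wide; open, the fingers measure 114 mm over their backs; the gripper's body (76 mm by 85 mm) begins 54 mm behind the grasp point. The pads swing forward as they close: fully open they stand 13 mm farther back than shut.
Start: joints at [1.069, 0.527, 1.433, -0, 1.181, -0.178], TCP at [0.199, 0.593, 0.256] pointing down, gripper open.
Joint ranges: [-3.08, 3.08], [-0.75, 2.2], [0.22, 2.44], [-1.43, 4.57], [0, 2.65], [-2.85, 2.85]. Speed limits (rad/s): [2.79, 2.79, 3.14, 3.14, 3.14, 3.14].

## Interface

Orientations are given as a unit quaternion [x, y, z, w].
In Python, from station import manip gives the robot as it stands.
- The arm moves only by the tool play_rows, never from a script. Its argument "steps" is a list that holds one entry, the list of rows, each a list of 6 numbers: the shift along the tool's x, y, z in m, then the turn, a rotation vector about the tool's x, y, z in degrees. In form: [[[x, y, z, rx, ry, rz], ...]]. A call has 1 to 10 rows; each row shifts and turns the commanded pose from where the row before left it, along the tool's axes as they then stand; what a row does not reach is not made up. A row lasts 1/8 s, in which the tool goes at most 62.5 mm and 10.7 degrees, less where a joint would pass 70% of its speed; a pose out of reach is approached as far as the arm can. A call is refused whole if a number of a shift passes 0.0625 or a number of a turn 10.7, either way. A call with a gripper value outside its range is refused whole. "fingers" is the opening, from 0 (shut) to 1 (fully open), set as the call begins (left out, the last holds). The fingers move at their own pace and stop on an object; "squeeze" is the grip in N (left out, the last holds). Time passes only in rows, so rows that do not move let the fingers close. It gives the time, the measured TCP pose, the force and the opening at its end, in the units of the state.
- manip.sense(): the state, without advancing time (a new reading comes with each control period).
- manip.snapshot(name): name is "side" or "top"; returns a dict with "img" (400x640x3 uint8, red, green, blue), "K" (3x3 intrinsics, pixels), "world_from_camera" (4x4, takes a point from camera to world coordinates). Camera axes: x right, y down, z forward; pixel columns grow to the right and rows downward; lengths in m; the calibration is good to about 2 mm. A picture is of the moment at which its call begins. There is no depth.
- manip.sign_off(): hands the job in, once; it reports no verdict.
Trained networks look in a picture, given as the dict that the camera call returned (one of the last four; its "shot" number tells which), for a name from the list of things; names that differ only in an ending like _2 or _b are one class to them, and where a whole thing is asked for, a point or a joint stands for the part that bears it (a point fixed in the world has none). Each returns a list of dicts, best first, with "score" (0 to 1); they miss things now and then, are a little off and sometimes report something else, mostly with a low value. They report only what shows in the picture. A call takes as long as a camera call. They do not tell look-alikes from the thing itself.
- manip.regions_of(label, picture): "pixels" (400x640 bool, what is visible of it) and "rect" ([left, top, right, bottom] in pixels, round what is visible of it).
- manip.pinpoint(label, picture): "point" ([column, row] in pixels: a listed point, or the origin of a listed thing).
The state is a dict: "t": time; "q": joint angles; "qd": joint speeds; "tau": joint torques, N m; "tcp_pos": TCP position; "tool_rot": TCP orientation; "force": force on the tool from outside, world axes, zero at the start; "ft_torque": the same for the moment, N m; "finger_gap": opening from 0.0 (shut) to 1.0 (fully open).
Only numpy, scipy, OpenCV 4.12 (cv2) and the standard library are available. Lean on these libraries where they do the work, as an engineer would, in place of code of your own. Each camera call takes 0.05 s, during which the arm holds its last target.

## Task

Lay the walnut offcut flat on the plywood corner jig and push it square and flush into the corner: one long edge tight along the long fence, its end tight against the end stop, pressing gently and never ramming it into the fence. Then fit the orange T-handle fully down onto the square spindle and turn it until the red hold-down finger lies square across the offcut. Leave the T-handle on the spindle, the offcut still flush, and the other things on the bench where they are.

Things in the scene. Friction and masses are not known exactly. Their poses are not given: they have to be found in the camera images.
- jig: Fixed corner jig. Plywood base 235 x 260 x 12 mm (x -120 to +115, y -130 to +130), origin on the bench, z up, x away from the robot at yaw 0, y left. It carries the fence; behind the long fence a blue block carries the hold-down's spindle at x = 88, y = 35 mm. The flush offcut's centre is at x = 26, y = 40, z = 23 mm.
- fence: L fence of wood fixed on the jig, 20 mm high (top 32 mm over the bench), rails 22 mm thick; origin and axes are the jig's. Long fence: runs along y (-120 to +122), face at x = +45 mm looking to -x. End stop: runs along x (-60 to +45), face at y = +100 mm looking to -y.
- board: Loose walnut offcut, dark brown, 38 (x) x 120 (y) x 22 mm (z), about 70 g; origin at the centre of its underside, y along its length. It is the same either end round.
- board_mid (a point): The centre of the offcut's volume; axes as the offcut.
- t_handle: Loose T-handle standing upright, 64 mm high, 160 g: steel foot 36 x 36 x 40 mm with a square bore 18.5 mm wide, 28 mm deep, open below, its sides along x and y; on top an orange grip bar 18 (x) x 96 (y) x 24 mm (z = 40 to 64). Origin under its centre, z up. Fits the spindle in any of four quarter turns.
- spindle_top (a point): Centre of the top of the upright steel spindle, 70.5 mm above the bench, turning with the hold-down: 16 mm square, sides along this point's x and y, with a 12.5 mm square tip 4 mm high. It stands 24 mm above a round boss 40 mm across on which the T-handle seats (its origin then 24 mm below this point). The red finger points along -y.
- hold_down_tip (a point): The end of the red hold-down finger (20 mm wide, reaching 80 mm from the spindle's axis, 37.5 to 46 mm above the bench, so it passes over the fence and the offcut without touching them).
- hold_down (a joint): Angle of the hold-down finger and its spindle in rad: 0 parked along the long fence (pointing to the jig's -y), growing clockwise seen from above, 1.57 square across the offcut (pointing to the jig's -x), stop at 1.6. Moderately stiff, stays where it is left.
- mug: Bystander: orange mug 81 x 113 x 101 mm, upright; origin under its centre.
- tape_measure: Bystander: black and yellow tape measure 38 x 95 x 66 mm; origin under its centre.
There are look-alikes about, which are no part of the job. What is shaped like the t_handle but blue is not meant.

How it is judged:
On the way, in this order (a step that is already met when the one before it is completed fails the run):
1. the offcut lies flat on the jig, flush with the long fence and the end stop (x of board_mid in the frame of jig between 0.0242 and 0.0285 m and y of board_mid in the frame of jig between 0.0382 and 0.0425 m and z of board_mid in the frame of jig between 0.02 and 0.0255 m and angle between the y axis of board and the y axis of jig, either way round below 0.025 rad and angle between board's own z axis and vertical below 0.05 rad), for 0.2 s.
2. the T-handle is fully down on the spindle (horizontal distance between t_handle and spindle_top below 0.004 m and z of t_handle in the frame of spindle_top below -0.019 m and angle between t_handle's own z axis and vertical below 0.08 rad), for 0.1 s.
3. the hold-down finger is turned square across the offcut by the T-handle on the spindle (all of step 2 and value of joint hold_down above 1.3 rad), for 0.1 s.
At the end, for the whole second after the job is handed in: Offcut flat in the corner, within about 1.8 mm of flush with long fence and end stop and 0.025 rad of square; T-handle upright, fully down on the spindle (within 5 mm of its seat, 4 mm sideways); hold-down finger at 1.3 rad or more; offcut and T-handle at rest (all of step 1 and all of step 3 and linear speed of each of board, t_handle below 0.02 m/s); the robot touches nothing.
It fails at once if the offcut is rammed against the fence (more than 30 N) (contact force between board and fence above 30 N).
It fails at once if the mug is shifted by more than 30 mm (distance of mug from where it was at the start of the episode above 0.03 m).
It fails at once if the tape measure is shifted by more than 30 mm (distance of tape_measure from where it was at the start of the episode above 0.03 m).
It also fails if it takes over 72 s, if anything falls off the work surface, if the arm or the gripper's body presses on something with over 40 N, if the wrist force passes 120 N, or if a joint passes its speed limit or range.

## Working session

There is one attempt and no reset: what is moved stays moved. The work goes in short steps, Python scripts to look and compute and a tool call to move; the robot and the scene stay as the last step left them, time stands still between calls to the robot, and variables do not carry over. Pictures are saved under pics/ and viewed, and the job is handed in when it is done.

Besides the shell and the picture viewer there is one more tool, called after ">>>" as name(argument=value, ...) on one line, values as JSON. play_rows: Moves the arm, as the interface text tells. Its arguments: {"type":"object","properties":{"steps":{"type":"array"},"fingers":{"type":"number"},"squeeze":{"type":"number"}},"required":["steps"]}

```bash
ls; mkdir -p pics; cat > h.py <<'E'
import numpy as np, cv2
from station import manip
def snap(name,fn=None):
    s=manip.snapshot(name)
    if fn: cv2.imwrite('pics/'+fn,cv2.cvtColor(s['img'],cv2.COLOR_RGB2BGR))
    return s
def ray(s,p,z):
    T=np.array(s['world_from_camera']);K=np.array(s['K'])
    d=T[:3,:3]@np.linalg.inv(K)@np.array([p[0],p[1],1.]);o=T[:3,3]
    return o+d*(z-o[2])/d[2]
def proj(s,P):
    T=np.linalg.inv(np.array(s['world_from_camera']));K=np.array(s['K'])
    c=T[:3,:3]@np.array(P)+T[:3,3];u=K@c;return u[:2]/u[2]
E
python3 - <<'E'
from h import *
np.set_printoptions(precision=4,suppress=True)
for n in('top','side'):
    s=snap(n,n+'0.png');print(n,s['K'].tolist() if hasattr(s['K'],'tolist') else s['K']);print(np.array(s['world_from_camera']))
    for l in['jig','board_mid','board','t_handle','spindle_top','hold_down_tip','mug','tape_measure']:
        for d in manip.pinpoint(l,s): print(l,np.round(d['point'],1),round(d['score'],2))
print(manip.sense())
E
```

```text
pics
top [[381.73451927316285, 0.0, 323.12151080473456], [0.0, 381.73451927316285, 205.13467130912215], [0.0, 0.0, 1.0]]
[[-0.0066 -0.9855  0.1696  0.3815]
 [-0.9995  0.0115  0.0284 -0.0611]
 [-0.0299 -0.1693 -0.9851  1.1616]
 [ 0.      0.      0.      1.    ]]
jig [319.6 230. ] 0.61
board_mid [218.2 245.6] 0.75
board_mid [306.6 199.5] 0.42
board [217.7 246.4] 0.74
t_handle [446.4 243.6] 0.67
t_handle [413.6 261.6] 0.58
t_handle [411.7 218.1] 0.58
spindle_top [309.9 196.8] 0.51
hold_down_tip [331.7 207.6] 0.62
mug [239.8 166.2] 0.86
mug [413.3 262.6] 0.43
tape_measure [375.2 169.5] 0.76
side [[457.1529455161269, 0.0, 320.4361421310373], [0.0, 457.1529455161269, 199.9770697641064], [0.0, 0.0, 1.0]]
[[ 0.9998 -0.007  -0.0192  0.6041]
 [ 0.01   -0.6529  0.7574 -0.9359]
 [-0.0179 -0.7574 -0.6527  0.8617]
 [ 0.      0.      0.      1.    ]]
jig [292.6 217.8] 0.64
board_mid [283.4 148. ] 0.57
board_mid [365.2 267.6] 0.16
board [285.1 154.6] 0.79
t_handle [258.2 343.5] 0.94
t_handle [296.7 300.2] 0.61
t_handle [242.1 299.3] 0.55
spindle_top [326.  191.4] 0.83
hold_down_tip [319.3 217.6] 0.51
mug [360.9 161.6] 0.92
tape_measure [367.2 266.9] 0.73
tape_measure [315.9 218.6] 0.26
{'t': 0.9, 'q': array([ 1.0685,  0.5275,  1.4327,  0.    ,  1.1814, -0.1785]), 'qd': array([-0.0007,  0.0017,  0.    ,  0.0009, -0.0009,  0.002 ]), 'tau': array([  0.0009, -44.2297, -17.8425,  -0.0001,   0.0007,   0.    ]), 'tcp_pos': array([0.1988, 0.5925, 0.2563]), 'tool_rot': array([0.1612, 0.9869, 0.    , 0.    ]), 'force': array([ 0.1335, -0.0348,  0.2309]), 'ft_torque': array([-0.0316, -0.0188, -0.0433]), 'finger_gap': 0.9998711024274227}
```

View pics/top0.png

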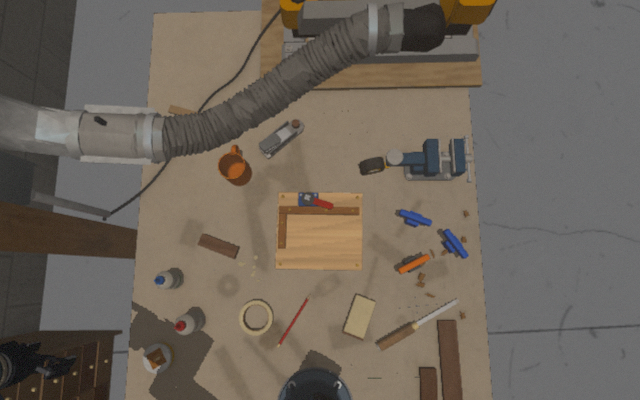

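View pics/side0.png

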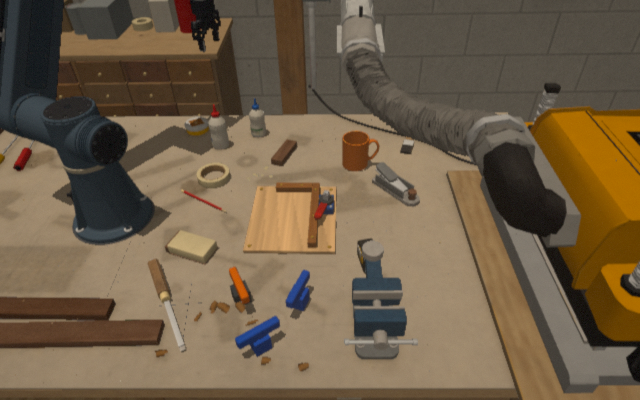

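```bash
python3 - <<'E'
import cv2
a=cv2.imread('pics/top0.png')[140:290,190:480];cv2.imwrite('pics/top0c.png',cv2.resize(a,None,fx=2.7,fy=2.7,interpolation=cv2.INTER_CUBIC))
a=cv2.imread('pics/side0.png')[110:390,190:450];cv2.imwrite('pics/side0c.png',cv2.resize(a,None,fx=2.1,fy=2.1,interpolation=cv2.INTER_CUBIC))
E
```

```text
(no output)
```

View pics/top0c.png

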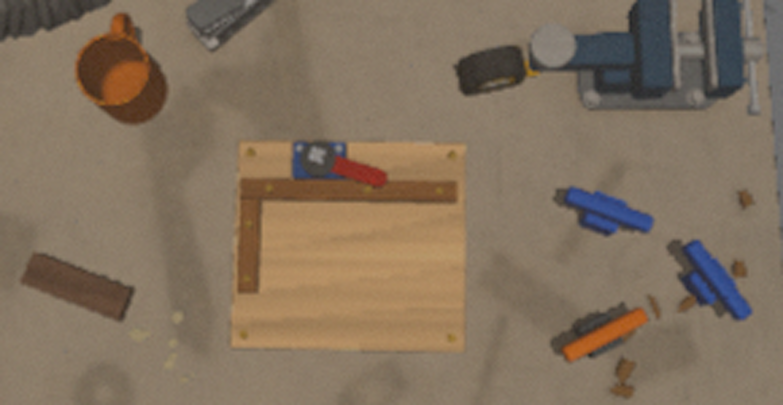

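View pics/side0c.png

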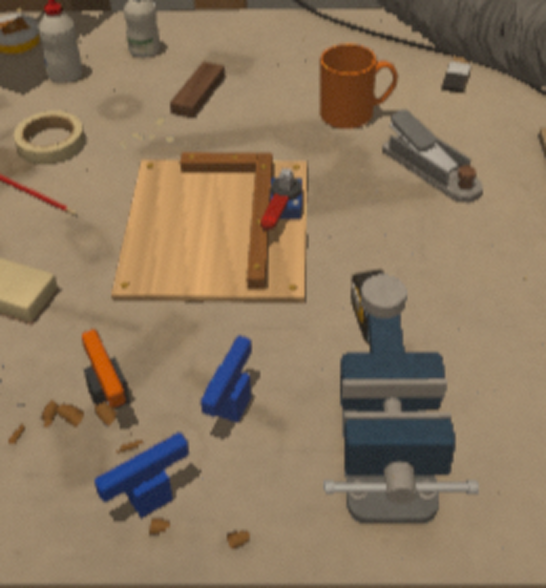

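```bash
cat >> h.py <<'E'
from scipy.optimize import minimize
def boxpts(c,sz):
    return np.array([[c[0]+sx*sz[0]/2,c[1]+sy*sz[1]/2,c[2]+sz2*sz[2]/2] for sx in(-1,1) for sy in(-1,1) for sz2 in(-1,1)])
SS=8
def silh(s,boxes,x,y,yaw,z0=0,roi=None):
    c,sn=np.cos(yaw),np.sin(yaw);R=np.array([[c,-sn,0],[sn,c,0],[0,0,1]])
    l,t,r,b=roi;m=np.zeros(((b-t)*SS,(r-l)*SS),np.uint8)
    T=np.linalg.inv(np.array(s['world_from_camera']));K=np.array(s['K'])
    for bx in boxes:
        P=bx@R.T+[x,y,z0];C=P@T[:3,:3].T+T[:3,3];U=C@K.T;U=U[:,:2]/U[:,2:]
        # pixel centre convention: integer = centre
        q=((U-[l,t]+0.5)*SS-0.5)
        h=cv2.convexHull(np.round(q*16).astype(np.int32));cv2.fillConvexPoly(m,h,1,shift=4)
    return cv2.resize(m.astype(np.float32),(r-l,b-t),interpolation=cv2.INTER_AREA)
def fit(s,mask,boxes,x0,z0=0):
    ys,xs=np.nonzero(mask);roi=(max(xs.min()-12,0),max(ys.min()-12,0),min(xs.max()+13,640),min(ys.max()+13,400))
    M=mask[roi[1]:roi[3],roi[0]:roi[2]].astype(np.float32)
    f=lambda v:float(((silh(s,boxes,v[0],v[1],v[2]/5,z0,roi)-M)**2).sum())
    best=None
    for d in(0,):
        v=np.array([x0[0],x0[1],x0[2]*5])
        for k in range(2):
            sim=np.array([v]+[v+e for e in np.eye(3)*[0.012,0.012,0.6 if k==0 else .1]])
            r=minimize(f,v,method='Nelder-Mead',options=dict(initial_simplex=sim,xatol=1e-5,fatol=1e-3,maxiter=300));v=r.x
    return np.array([v[0],v[1],v[2]/5]),r.fun/M.sum()
BOARD=[boxpts((0,0,.011),(.038,.12,.022))]
TH=[boxpts((0,0,.02),(.036,.036,.04)),boxpts((0,0,.052),(.018,.096,.024))]
BAR=[boxpts((0,0,.052),(.018,.096,.024))]
JIG=[boxpts((-.0025,0,.006),(.235,.26,.012))]
E
python3 - <<'E'
from h import *
np.set_printoptions(precision=4,suppress=True)
for n in('top','side'):
    s=snap(n)
    for l,b,z in(('board',BOARD,0),('jig',JIG,0),('t_handle',TH,0)):
        for d in manip.regions_of(l,s)[:4]:
            m=d['pixels'];ys,xs=np.nonzero(m)
            rgb=s['img'][m].mean(0)
            p=ray(s,(xs.mean(),ys.mean()),.02)
            if l=='t_handle':p=ray(s,(xs.mean(),ys.mean()),.045)
            best=min((fit(s,m,b,(p[0],p[1],a)) for a in((0,) if l=='jig' else(-1,-.3,.4,1.2))),key=lambda t:t[1])
            print(n,l,round(d['score'],2),d['rect'],rgb.round(),m.sum(),best)
    # orange bar by color
    hsv=cv2.cvtColor(s['img'],cv2.COLOR_RGB2HSV)
    m=((hsv[...,0]<14)&(hsv[...,1]>150)&(hsv[...,2]>100)).astype(np.uint8)
    nn,L,st,ce=cv2.connectedComponentsWithStats(m)
    for i in range(1,nn):
        if st[i,4]>60: print(n,'orange',st[i],ce[i])
E
```

```text
top board 0.76 [197.6, 233.8, 239.7, 260.4] [96. 74. 57.] 523 (array([ 0.457 ,  0.289 , -0.3712]), np.float64(0.037055692070984705))
top board 0.61 [301.4, 194.4, 336.8, 207.0] [110.  67.  59.] 281 (array([ 0.5852, -0.0127, -0.4334]), np.float64(0.8328262274799823))
top jig 0.71 [276.1, 193.6, 364.5, 271.3] [158. 123.  87.] 6640 (array([ 0.5051, -0.0159, -0.0226]), np.float64(0.007397277096667922))
top t_handle 0.73 [442.0, 230.3, 467.1, 259.9] [ 54.  69. 114.] 337 (array([ 0.4546, -0.4078, -0.9629]), np.float64(0.16250275292099406))
top t_handle 0.65 [399.1, 252.1, 429.1, 272.4] [139.  82.  42.] 287 (array([ 0.3982, -0.2846,  0.4488]), np.float64(0.14992190902656793))
top t_handle 0.63 [399.2, 210.4, 428.1, 228.5] [ 61.  73. 114.] 357 (array([ 0.5317, -0.2952, -0.3496]), np.float64(0.0839221430759804))
top orange [228 162  18  17 200] [235.93 169.26]
top orange [313 198  20  11 124] [323.0081 203.5484]
top orange [398 254  32  20 211] [413.7346 263.3033]
top orange [279 299  29  45  94] [292.5213 321.7447]
side board 0.69 [270.3, 135.6, 295.6, 166.8] [89. 63. 44.] 348 (array([ 0.457
[... 294 characters left out ...]
.float64(1.0))
side t_handle 0.93 [229.3, 267.0, 255.2, 300.1] [132.  75.  31.] 561 (array([ 0.4007, -0.2831,  0.5252]), np.float64(0.11774845769273619))
side t_handle 0.91 [287.3, 269.8, 311.4, 313.7] [ 42.  58. 103.] 591 (array([ 0.5334, -0.295 , -0.3212]), np.float64(0.10237878066835872))
side t_handle 0.73 [236.3, 317.4, 280.8, 354.6] [ 38.  56. 102.] 876 (array([ 0.4562, -0.4059,  2.2254]), np.float64(0.0926402192137557))
side orange [343 131  36  40 695] [355.2043 149.6489]
side orange [ 14 148  15  17  96] [ 21.1458 156.2083]
side orange [184 191  37  19  89] [200.6629 199.382 ]
side orange [309 197  18  38 234] [316.5769 211.8205]
side orange [229 267  20  37 303] [238.7228 284.5512]
```

```bash
cat >> h.py <<'E'
from scipy.spatial.transform import Rotation as Ro
def plan(pos,yaw,n,rot0=None,pos0=None):
    """rows to bring TCP to pos with jaw (tool y) at world yaw, tool down; linear"""
    st=manip.sense();p=np.array(st['tcp_pos'] if pos0 is None else pos0);R=Ro.from_quat(st['tool_rot']) if rot0 is None else rot0
    ey=np.array([np.cos(yaw),np.sin(yaw),0]);ez=np.array([0,0,-1.]);ex=np.cross(ey,ez)
    G=Ro.from_matrix(np.stack([ex,ey,ez],1))
    w=(R.inv()*G).as_rotvec();dr=np.degrees(w)/n
    dr=np.round(dr,2);rows=[];pc=p.copy();Rc=R
    for i in range(n):
        tgt=p+(np.array(pos)-p)*(i+1)/n
        d=np.round(Rc.inv().apply(tgt-pc),4)
        rows.append([*d.tolist(),*dr.tolist()]);pc=pc+Rc.apply(d);Rc=Rc*Ro.from_rotvec(np.radians(dr))
    print('rows',str(rows).replace(' ',''),'end',pc.round(4),'resid',(np.degrees((Rc.inv()*G).magnitude())).round(2))
    return pc,Rc
E
python3 - <<'E'
from h import *
print(manip.tips_ahead)
s=snap('top')
hsv=cv2.cvtColor(s['img'],cv2.COLOR_RGB2HSV)
m=((hsv[...,0]<14)&(hsv[...,1]>140)&(hsv[...,2]>90))
def comp(m,x,y):
    n,L=cv2.connectedComponents(m.astype(np.uint8));return L==L[y,x]
for n in('top','side'):
    s=snap(n);hsv=cv2.cvtColor(s['img'],cv2.COLOR_RGB2HSV);m=((hsv[...,0]<14)&(hsv[...,1]>140)&(hsv[...,2]>90))
    mm=comp(m,*((413,263) if n=='top' else (239,285)))
    print(n,mm.sum(),min((fit(s,mm,BAR,(.4,-.284,a)) for a in(.2,.5,.8)),key=lambda t:t[1]))
    F=[boxpts((0,-.05,.04175),(.02,.06,.0085))]
    mm=comp(m,*((323,204) if n=='top' else (317,212)))
    print(n,'finger',mm.sum(),min((fit(s,mm,F,(.593,.021,a)) for a in(-.2,-.5)),key=lambda t:t[1]))
plan((.457,.2915,.15),-.36,9)
E
```

```text
0.025
top 226 (array([ 0.40048018, -0.28602543,  0.45997712]), np.float64(0.07796187949391593))
top finger 196 (array([ 0.59649269,  0.01899057, -0.35334407]), np.float64(0.3965591119260204))
side 307 (array([ 0.39922807, -0.28414188,  0.45276002]), np.float64(0.18861414011604236))
side finger 225 (array([ 0.59331841,  0.02196359, -0.325912  ]), np.float64(0.48212239583333333))
rows [[-0.0378,-0.0226,0.0118,0.0,-0.0,10.23],[-0.0413,-0.0155,0.0118,0.0,-0.0,10.23],[-0.0433,-0.0079,0.0118,0.0,-0.0,10.23],[-0.0441,-0.0001,0.0119,0.0,-0.0,10.23],[-0.0434,0.0077,0.0118,0.0,-0.0,10.23],[-0.0413,0.0153,0.0118,0.0,-0.0,10.23],[-0.0379,0.0224,0.0118,0.0,-0.0,10.23],[-0.0334,0.0288,0.0118,0.0,-0.0,10.23],[-0.0277,0.0342,0.0118,0.0,-0.0,10.23]] end [0.457  0.2915 0.15  ] resid 0.0
```

>>> play_rows(steps=[[[-0.0378,-0.0226,0.0118,0,0,10.23],[-0.0413,-0.0155,0.0118,0,0,10.23],[-0.0433,-0.0079,0.0118,0,0,10.23],[-0.0441,-0.0001,0.0119,0,0,10.23],[-0.0434,0.0077,0.0118,0,0,10.23],[-0.0413,0.0153,0.0118,0,0,10.23],[-0.0379,0.0224,0.0118,0,0,10.23],[-0.0334,0.0288,0.0118,0,0,10.23],[-0.0277,0.0342,0.0118,0,0,10.23],[0,0,0,0,0,0]]], fingers=1)

```text
t: 2.7
tcp_pos: [0.4591, 0.2894, 0.1493]
tool_rot: [0.824, 0.567, -0.0, 0.0]
force: [0.3, 0.1, -0.2]
finger_gap: 1.0
```

```bash
python3 - <<'E'
from h import *
plan((.457,.2915,.08),-.36,2)
s=snap('top','top1.png');a=s['img'][160:300,150:350,::-1];cv2.imwrite('pics/top1c.png',cv2.resize(a,None,fx=3.5,fy=3.5,interpolation=cv2.INTER_CUBIC))
s=snap('side','side1.png');a=s['img'][60:260,180:400,::-1];cv2.imwrite('pics/side1c.png',cv2.resize(a,None,fx=3,fy=3,interpolation=cv2.INTER_CUBIC))
E
```

```text
rows [[0.0006,-0.0014,0.0347,0.0,0.01,-0.13],[0.0006,-0.0013,0.0346,0.0,0.01,-0.13]] end [0.457  0.2915 0.08  ] resid 0.01
```

View pics/side1c.png

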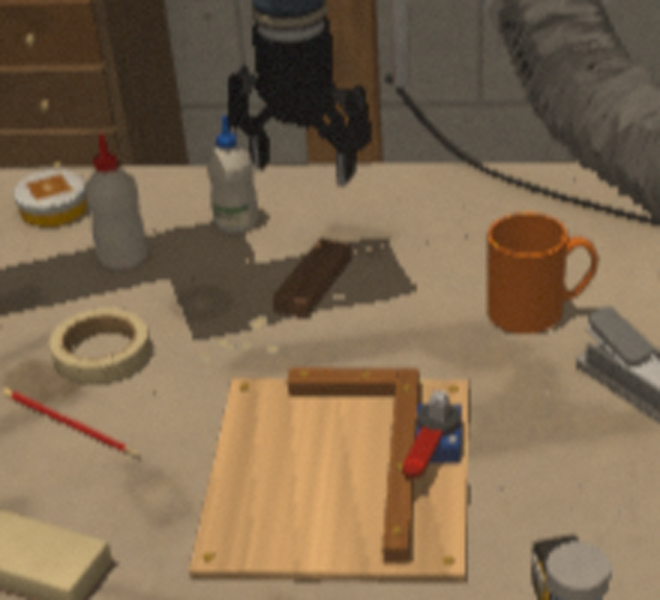

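>>> play_rows(steps=[[[0.001,-0.002,0.04,0,0,0],[0,0,0.04,0,0,0],[0,0,0.02,0,0,0],[0,0,0.01,0,0,0],[0,0,0.009,0,0,0],[0,0,0,0,0,0]]])

```text
t: 3.55
tcp_pos: [0.4553, 0.2935, 0.0311]
tool_rot: [0.822, 0.569, 0.0, 0.0]
force: [0.2, -1.0, -0.3]
finger_gap: 0.998
```

>>> play_rows(steps=[[[0,0,0,0,0,0],[0,0,0,0,0,0],[0,0,0,0,0,0],[0,0,0,0,0,0],[0,0,0,0,0,0],[0,0,0,0,0,0]]], fingers=0, squeeze=30)

```text
t: 4.3
tcp_pos: [0.456, 0.2933, 0.0317]
tool_rot: [0.822, 0.569, 0.001, 0.0]
force: [0.5, -0.3, 6.6]
finger_gap: 0.433
```

```bash
python3 - <<'E'
from h import *
s=snap('side','side2.png');a=s['img'][60:260,180:400,::-1];cv2.imwrite('pics/side2c.png',cv2.resize(a,None,fx=3,fy=3,interpolation=cv2.INTER_CUBIC))
st=manip.sense();print(st['tcp_pos'],st['finger_gap'],st['force'])
E
```

```text
[0.45597024 0.29326886 0.03168311] 0.43872335418701325 [-0.31145093  0.0872133   5.82410032]
```

View pics/side2c.png

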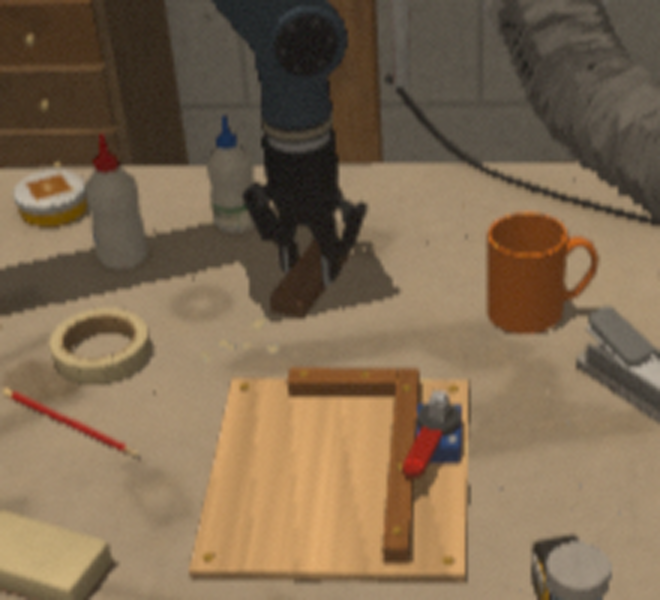

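```bash
python3 - <<'E'
from h import *
p,R=plan((.456,.2933,.11),-.36,2)
p,R=plan((.5002,.0184,.11),-.023,7,R,p)
E
```

```text
rows [[0.0001,0.0001,-0.0392,0.03,-0.03,-0.0],[-0.0,-0.0,-0.0391,0.03,-0.03,-0.0]] end [0.456  0.2933 0.11  ] resid 0.01
rows [[-0.0345,0.0197,0.0,-0.0,0.0,-2.76],[-0.0355,0.0181,0.0,-0.0,0.0,-2.76],[-0.0362,0.0163,0.0,-0.0,0.0,-2.76],[-0.0371,0.0146,0.0,-0.0,0.0,-2.76],[-0.0376,0.0128,0.0,-0.0,0.0,-2.76],[-0.0383,0.0109,0.0,-0.0,0.0,-2.76],[-0.0387,0.0091,0.0,-0.0,0.0,-2.76]] end [0.5002 0.0184 0.11  ] resid 0.01
```

>>> play_rows(steps=[[[0,0,-0.0392,0,0,0],[0,0,-0.0391,0,0,0],[-0.0345,0.0197,0,0,0,-2.76],[-0.0355,0.0181,0,0,0,-2.76],[-0.0362,0.0163,0,0,0,-2.76],[-0.0371,0.0146,0,0,0,-2.76],[-0.0376,0.0128,0,0,0,-2.76],[-0.0383,0.0109,0,0,0,-2.76],[-0.0387,0.0091,0,0,0,-2.76],[0,0,0,0,0,0]]])

```text
t: 5.6
tcp_pos: [0.5005, 0.0158, 0.1091]
tool_rot: [0.717, 0.697, 0.0, 0.0]
force: [0.4, -0.4, 0.1]
finger_gap: 0.436
```

```bash
python3 - <<'E'
from h import *
s=snap('side','side3.png');a=s['img'][60:260,180:400,::-1];cv2.imwrite('pics/side3c.png',cv2.resize(a,None,fx=3,fy=3,interpolation=cv2.INTER_CUBIC))
st=manip.sense();print(st['tcp_pos'],st['finger_gap'],st['force'])
plan((.5002,.0184,.06),-.023,2)
E
```

```text
[0.4996135  0.01724224 0.10906191] 0.4360754594278142 [-0.00461021  1.41199539 -1.26786674]
rows [[0.0006,0.0003,0.0245,-0.02,-0.01,-0.09],[0.0006,0.0003,0.0246,-0.02,-0.01,-0.09]] end [0.5002 0.0184 0.06  ] resid 0.01
```

View pics/side3c.png

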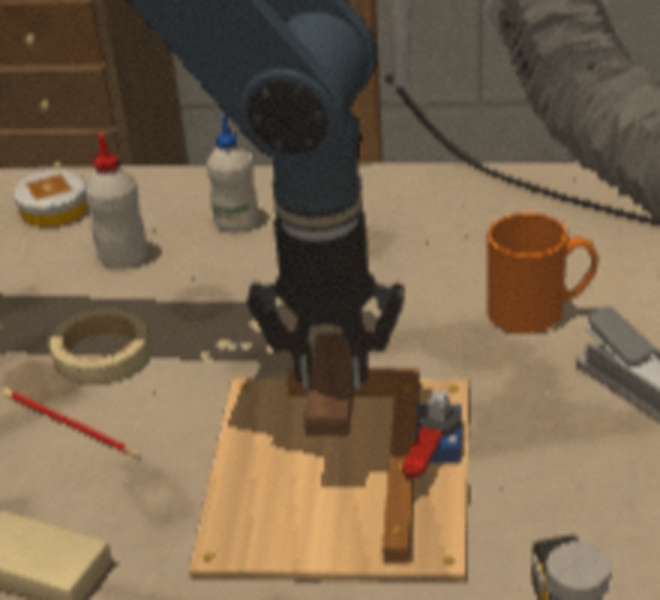

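>>> play_rows(steps=[[[0.0006,0.0003,0.025,0,0,-0.1],[0.0006,0.0003,0.025,0,0,0],[0,0,0.01,0,0,0],[0,0,0.004,0,0,0],[0,0,0.001,0,0,0],[0,0,0,0,0,0]]])

```text
t: 6.4
tcp_pos: [0.5007, 0.0195, 0.0449]
tool_rot: [0.714, 0.7, 0.0, 0.0]
force: [-1.2, 0.1, -1.4]
finger_gap: 0.437
```

>>> play_rows(steps=[[[0,0,0.001,0,0,0],[0,0,0,0,0,0]]])

```text
t: 6.65
tcp_pos: [0.5006, 0.0193, 0.0437]
tool_rot: [0.715, 0.7, 0.0, 0.0]
force: [-0.5, -0.1, 1.7]
finger_gap: 0.432
```

>>> play_rows(steps=[[[0,0,0,0,0,0],[0,0,0,0,0,0],[0,0,0,0,0,0],[0,0,-0.02,0,0,0],[0,0,-0.03,0,0,0],[0,0,-0.03,0,0,0]]], fingers=0.62)

```text
t: 7.4
tcp_pos: [0.5, 0.0195, 0.1239]
tool_rot: [0.715, 0.7, -0.0, -0.0]
force: [-0.1, 0.0, -0.6]
finger_gap: 0.617
```

```bash
python3 - <<'E'
from h import *
for n in('side','top'):
    s=snap(n,n+'4.png');a=s['img'][120:280,200:420,::-1];cv2.imwrite('pics/%s4c.png'%n,cv2.resize(a,None,fx=3,fy=3,interpolation=cv2.INTER_CUBIC))
    for l,b,z,o in(('board',BOARD,.012,(.5,.0184,-.02)),('jig',JIG,0,(.505,-.014,-.02))):
      for d in manip.regions_of(l,s)[:2]:
        print(n,l,d['score'],d['rect'],fit(s,d['pixels'],b,o,z))
E
```

```text
side board 0.89 [284.5, 186.0, 303.1, 223.2] (array([ 0.49979799,  0.02310123, -0.0247996 ]), np.float64(0.02688111776507782))
side jig 0.59 [243.3, 183.5, 337.1, 252.4] (array([ 0.5060406 , -0.01117888, -0.02160946]), np.float64(0.12410869940434924))
top board 0.46 [318.1, 227.4, 328.5, 236.4] (array([ 0.4978014 ,  0.01743386, -0.0110989 ]), np.float64(2.1222428031589673))
top jig 0.68 [277.3, 194.3, 364.9, 272.6] (array([ 0.50557692, -0.01919039, -0.04179145]), np.float64(0.950736847816155))
top jig 0.3 [360.9, 159.9, 387.9, 172.9] (array([ 0.505, -0.014, -0.02 ]), np.float64(1.0))
```

View pics/side4c.png

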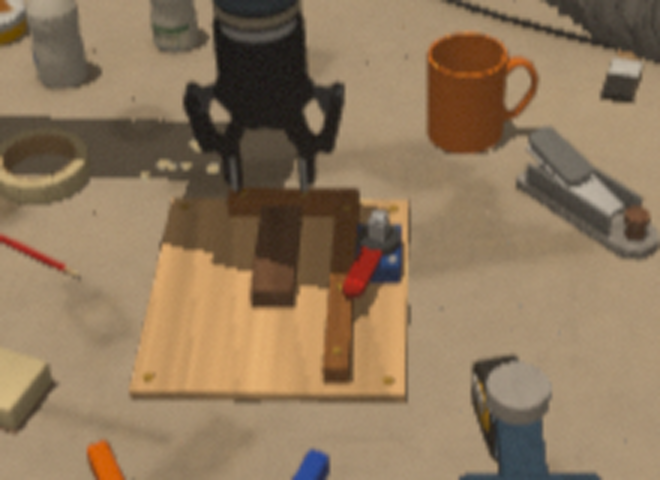

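View pics/top4c.png

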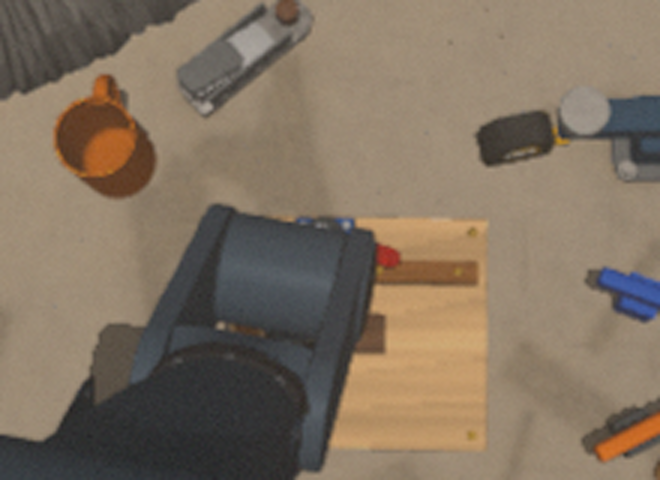

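```bash
python3 - <<'E'
from h import *
p,R=plan((.447,.0185,.105),1.548,9)
p,R=plan((.447,.0185,.038),1.548,3,R,p)
E
```

```text
rows [[-0.0002,-0.0058,0.002,-0.01,-0.01,-9.99],[0.0007,-0.0058,0.0019,-0.01,-0.01,-9.99],[0.0018,-0.0056,0.002,-0.01,-0.01,-9.99],[0.0027,-0.0052,0.0019,-0.01,-0.01,-9.99],[0.0036,-0.0046,0.002,-0.01,-0.01,-9.99],[0.0043,-0.0039,0.0019,-0.01,-0.01,-9.99],[0.005,-0.0032,0.002,-0.01,-0.01,-9.99],[0.0054,-0.0022,0.0019,-0.01,-0.01,-9.99],[0.0057,-0.0013,0.002,-0.01,-0.01,-9.99]] end [0.447  0.0185 0.105 ] resid 0.02
rows [[-0.0,0.0,0.0223,0.01,0.0,0.0],[-0.0,0.0,0.0223,0.01,0.0,0.0],[-0.0,0.0,0.0224,0.01,0.0,0.0]] end [0.447  0.0185 0.038 ] resid 0.02
```

>>> play_rows(steps=[[[0,-0.0058,0.002,0,0,-10],[0.0007,-0.0058,0.002,0,0,-10],[0.0018,-0.0056,0.002,0,0,-10],[0.0027,-0.0052,0.002,0,0,-10],[0.0036,-0.0046,0.002,0,0,-10],[0.0043,-0.0039,0.002,0,0,-10],[0.005,-0.0032,0.002,0,0,-10],[0.0054,-0.0022,0.002,0,0,-10],[0.0057,-0.0013,0.002,0,0,-10],[0,0,0,0,0,0]]], fingers=0.7)

```text
t: 8.95
tcp_pos: [0.4464, 0.0188, 0.1042]
tool_rot: [0.012, 1.0, 0.0, -0.002]
force: [-0.0, -0.4, 0.9]
finger_gap: 0.697
```

>>> play_rows(steps=[[[0,0,0.03,0,0,0],[0,0,0.02,0,0,0],[0,0,0.01,0,0,0],[0,0,0.006,0,0,0],[0,0,0,0,0,0]]])

```text
t: 9.57
tcp_pos: [0.4477, 0.0185, 0.0392]
tool_rot: [0.011, 1.0, 0.0, -0.0]
force: [-0.1, 0.5, 0.1]
finger_gap: 0.701
```

```bash
python3 - <<'E'
from h import *
s=snap('side','side5.png');a=s['img'][120:280,200:420,::-1];cv2.imwrite('pics/side5c.png',cv2.resize(a,None,fx=3,fy=3,interpolation=cv2.INTER_CUBIC))
plan((.447,.0185,.038),1.548,1)
E
```

```text
rows [[0.0009,-0.0,0.0015,-0.0,0.02,0.08]] end [0.447  0.0185 0.038 ] resid 0.01
```

View pics/side5c.png

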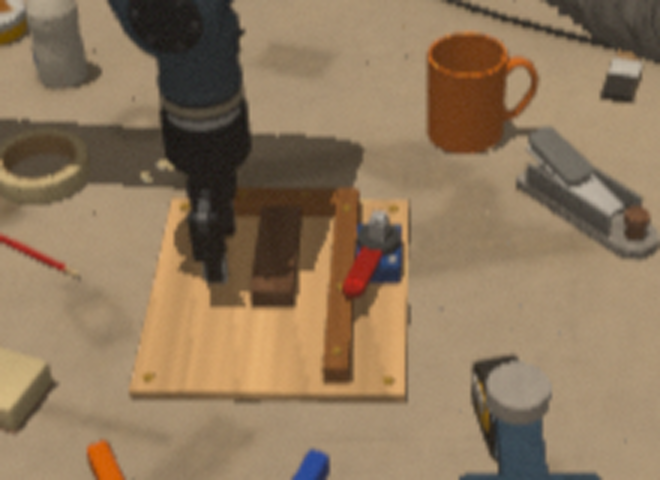

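>>> play_rows(steps=[[[-0.01,0,0,0,0,0],[-0.01,0,0,0,0,0],[-0.005,0,0,0,0,0],[-0.005,0,0,0,0,0],[-0.005,0,0,0,0,0],[-0.004,0,0,0,0,0],[-0.003,0,0,0,0,0],[-0.002,0,0,0,0,0],[0,0,0,0,0,0]]])

```text
t: 10.75
tcp_pos: [0.4919, 0.0176, 0.0393]
tool_rot: [0.011, 1.0, -0.0, 0.0]
force: [0.1, -0.5, -0.5]
finger_gap: 0.704
```

```bash
cat > st.py <<'E'
from h import *
import sys
st=manip.sense();print(st['t'],st['tcp_pos'].round(4),st['force'].round(2))
k=sys.argv[1]
s=snap('side','side%s.png'%k);a=s['img'][120:280,200:420,::-1];cv2.imwrite('pics/side%sc.png'%k,cv2.resize(a,None,fx=3,fy=3,interpolation=cv2.INTER_CUBIC))
E
python3 st.py 6
```

```text
10.75 [0.4919 0.0176 0.0393] [ 0.05 -0.54 -0.54]
```

View pics/side6c.png

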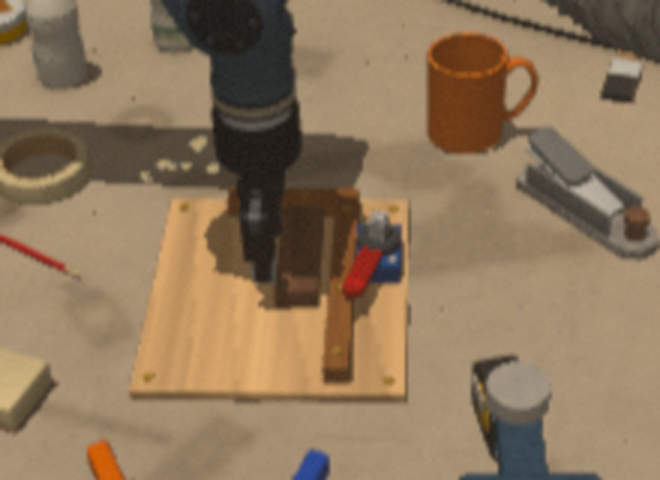

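>>> play_rows(steps=[[[-0.002,0,0,0,0,0],[-0.002,0,0,0,0,0],[-0.001,0,0,0,0,0],[-0.001,0,0,0,0,0],[-0.001,0,0,0,0,0],[0,0,0,0,0,0]]])

```text
t: 11.55
tcp_pos: [0.4989, 0.0174, 0.0393]
tool_rot: [0.01, 1.0, -0.0, 0.0]
force: [0.6, 0.2, 0.1]
finger_gap: 0.7
```

>>> play_rows(steps=[[[-0.001,0,0,0,0,0],[-0.0005,0,0,0,0,0],[0,0,0,0,0,0]]])

```text
t: 11.92
tcp_pos: [0.5003, 0.0174, 0.0393]
tool_rot: [0.011, 1.0, -0.0, 0.0]
force: [-0.4, 0.3, 0.2]
finger_gap: 0.703
```

```bash
python3 st.py 7
```

```text
11.925 [0.5003 0.0174 0.0393] [-0.36  0.3   0.16]
```

View pics/side7c.png

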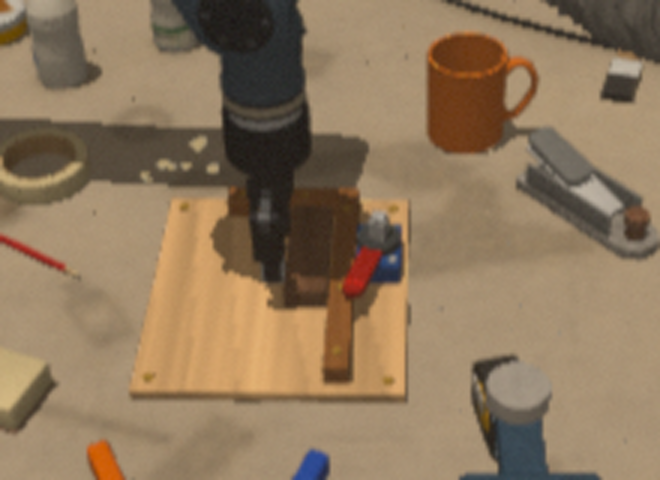

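>>> play_rows(steps=[[[-0.0005,0,0,0,0,0],[-0.0005,0,0,0,0,0],[0,0,0,0,0,0]]])

```text
t: 12.35
tcp_pos: [0.5013, 0.0174, 0.0393]
tool_rot: [0.01, 1.0, -0.0, 0.0]
force: [0.2, 0.5, 0.5]
finger_gap: 0.703
```

>>> play_rows(steps=[[[-0.0005,0,0,0,0,0],[0,0,0,0,0,0]]])

```text
t: 12.6
tcp_pos: [0.5018, 0.0174, 0.0393]
tool_rot: [0.01, 1.0, -0.0, 0.0]
force: [0.1, -0.6, -0.4]
finger_gap: 0.7
```

>>> play_rows(steps=[[[-0.0005,0,0,0,0,0],[0,0,0,0,0,0]]])

```text
t: 12.85
tcp_pos: [0.5023, 0.0174, 0.0393]
tool_rot: [0.011, 1.0, -0.0, 0.0]
force: [1.0, 0.7, -0.5]
finger_gap: 0.699
```

>>> play_rows(steps=[[[-0.0005,0,0,0,0,0],[0,0,0,0,0,0]]])

```text
t: 13.1
tcp_pos: [0.5027, 0.0174, 0.0393]
tool_rot: [0.011, 1.0, 0.0, 0.0]
force: [0.2, -0.1, -0.1]
finger_gap: 0.698
```

>>> play_rows(steps=[[[-0.0005,0,0,0,0,0],[0,0,0,0,0,0]]])

```text
t: 13.35
tcp_pos: [0.5028, 0.0174, 0.0393]
tool_rot: [0.011, 1.0, 0.0, -0.0]
force: [-0.6, -0.6, 0.5]
finger_gap: 0.702
```

```bash
python3 st.py 8; python3 - <<'E'
from h import *
s=manip.snapshot('side')
for d in manip.regions_of('board',s)[:1]: print(d['rect'],fit(s,d['pixels'],BOARD,(.53,.0184,-.02),.012))
E
```

```text
13.35 [0.5028 0.0174 0.0393] [-0.6  -0.57  0.47]
[294.9, 187.2, 313.1, 223.8] (array([ 0.53133981,  0.02042127, -0.03823148]), np.float64(0.03325659381456612))
```

View pics/side8c.png

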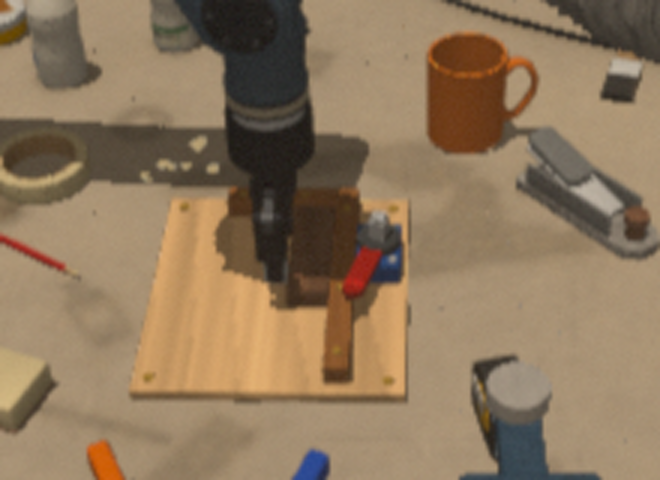

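>>> play_rows(steps=[[[-0.0005,0,0,0,0,0],[0,0,0,0,0,0]]])

```text
t: 13.75
tcp_pos: [0.5029, 0.0175, 0.0393]
tool_rot: [0.011, 1.0, 0.0, -0.001]
force: [-3.1, 0.6, 1.5]
finger_gap: 0.701
```

>>> play_rows(steps=[[[-0.0005,0,0,0,0,0],[0,0,0,0,0,0]]])

```text
t: 14.0
tcp_pos: [0.503, 0.0176, 0.0392]
tool_rot: [0.011, 1.0, 0.0, -0.001]
force: [-4.2, 0.3, 4.0]
finger_gap: 0.703
```

```bash
python3 - <<'E'
from h import *
p,R=plan((.496,.0175,.0395),1.548,1)
p,R=plan((.496,.0175,.095),1.548,2,R,p)
p,R=plan((.532,-.078,.095),1.548,3,R,p)
E
```

```text
rows [[0.007,-0.0002,-0.0002,0.02,-0.14,0.09]] end [0.496  0.0175 0.0395] resid 0.01
rows [[-0.0,-0.0,-0.0278,0.0,-0.0,0.0],[-0.0,-0.0,-0.0277,0.0,-0.0,0.0]] end [0.496  0.0175 0.095 ] resid 0.01
rows [[-0.0127,-0.0316,-0.0,0.0,-0.0,0.0],[-0.0127,-0.0315,-0.0,0.0,-0.0,0.0],[-0.0128,-0.0316,-0.0,0.0,-0.0,0.0]] end [ 0.532 -0.078  0.095] resid 0.01
```

>>> play_rows(steps=[[[0.008,0,0,0,0,0],[0,0,-0.0278,0,0,0],[0,0,-0.0278,0,0,0],[-0.0129,-0.0316,0,0,0,0],[-0.0129,-0.0316,0,0,0,0],[-0.0129,-0.0316,0,0,0,0],[0,0,0,0,0,0]]])

```text
t: 14.88
tcp_pos: [0.5359, -0.0811, 0.0953]
tool_rot: [0.012, 1.0, -0.001, 0.003]
force: [-0.3, 0.3, -0.1]
finger_gap: 0.699
```

>>> play_rows(steps=[[[0,0,0,0,0,0],[0,0,0,0,0,0],[0,0,0,0,0,0]]], fingers=0)

```text
t: 15.25
tcp_pos: [0.5326, -0.0772, 0.0949]
tool_rot: [0.01, 1.0, 0.0, -0.0]
force: [0.1, 0.3, -0.6]
finger_gap: 0.065
```

```bash
python3 st.py 9; python3 - <<'E'
from h import *
np.set_printoptions(precision=4,suppress=True)
s=manip.snapshot('side')
for d in manip.regions_of('board',s)[:1]: print(d['rect'],fit(s,d['pixels'],BOARD,(.53,.0184,-.02),.012))
plan((.532,-.078,.042),1.548,2)
E
```

```text
15.25 [ 0.5326 -0.0772  0.0949] [ 0.09  0.34 -0.65]
[295.7, 187.9, 311.9, 221.9] (array([ 0.5326,  0.0207, -0.0207]), np.float64(1.3507369036835748))
rows [[0.0004,-0.0002,0.0265,0.0,-0.0,0.08],[0.0004,-0.0003,0.0264,0.0,-0.0,0.08]] end [ 0.532 -0.078  0.042] resid 0.01
```

View pics/side9c.png

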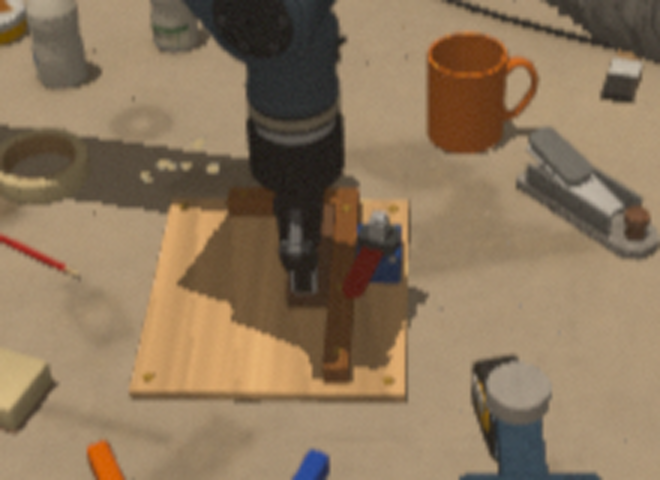

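>>> play_rows(steps=[[[0.0005,-0.0005,0.026,0,0,0.1],[0,0,0.02,0,0,0],[0,0,0.0065,0,0,0],[0,0,0,0,0,0]]])

```text
t: 15.9
tcp_pos: [0.5323, -0.0784, 0.0422]
tool_rot: [0.011, 1.0, 0.0, -0.0]
force: [-0.1, 0.1, -0.7]
finger_gap: -0.004
```

>>> play_rows(steps=[[[0,0.005,0,0,0,0],[0,0.004,0,0,0,0],[0,0.003,0,0,0,0],[0,0.003,0,0,0,0],[0,0.002,0,0,0,0],[0,0,0,0,0,0]]])

```text
t: 16.65
tcp_pos: [0.5327, -0.0614, 0.0424]
tool_rot: [0.011, 1.0, 0.0, -0.0]
force: [0.8, 0.7, 0.9]
finger_gap: -0.004
```

```bash
python3 st.py 10
```

```text
16.65 [ 0.5327 -0.0614  0.0424] [0.8  0.66 0.92]
```

View pics/side10c.png

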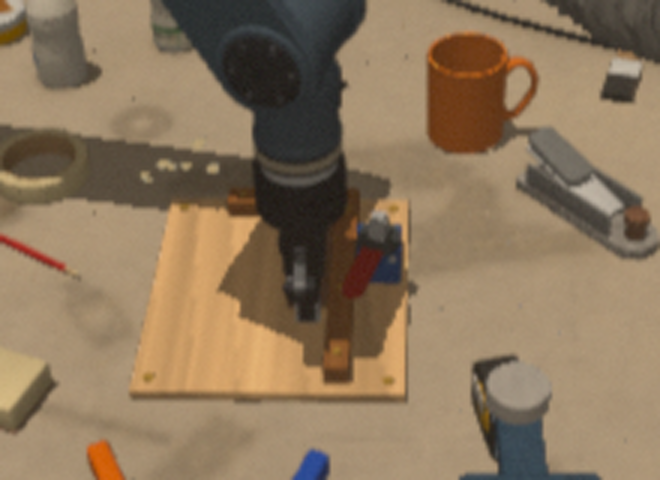

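>>> play_rows(steps=[[[0,0.002,0,0,0,0],[0,0.002,0,0,0,0],[0,0.001,0,0,0,0],[0,0.001,0,0,0,0],[0,0.001,0,0,0,0],[0,0.001,0,0,0,0],[0,0,0,0,0,0]]])

```text
t: 17.58
tcp_pos: [0.5329, -0.0535, 0.0424]
tool_rot: [0.011, 1.0, 0.0, -0.0]
force: [-0.9, -0.7, -0.3]
finger_gap: 0.003
```

>>> play_rows(steps=[[[0,0.0005,0,0,0,0],[0,0.0005,0,0,0,0],[0,0.0005,0,0,0,0],[0,0.0005,0,0,0,0],[0,0,0,0,0,0]]])

```text
t: 18.2
tcp_pos: [0.533, -0.0515, 0.0424]
tool_rot: [0.011, 1.0, 0.0, 0.0]
force: [0.3, 0.2, -0.4]
finger_gap: -0.001
```

```bash
python3 st.py 11; python3 - <<'E'
from h import *
s=manip.snapshot('side')
for d in manip.regions_of('board',s)[:1]: print(d['rect'],fit(s,d['pixels'],BOARD,(.53,.0184,-.02),.012))
E
```

```text
18.2 [ 0.533  -0.0515  0.0424] [ 0.3   0.21 -0.42]
[306.3, 191.9, 310.2, 216.0] (array([0.54158657, 0.03501604, 0.04396298]), np.float64(6.502412923177084))
```

View pics/side11c.png

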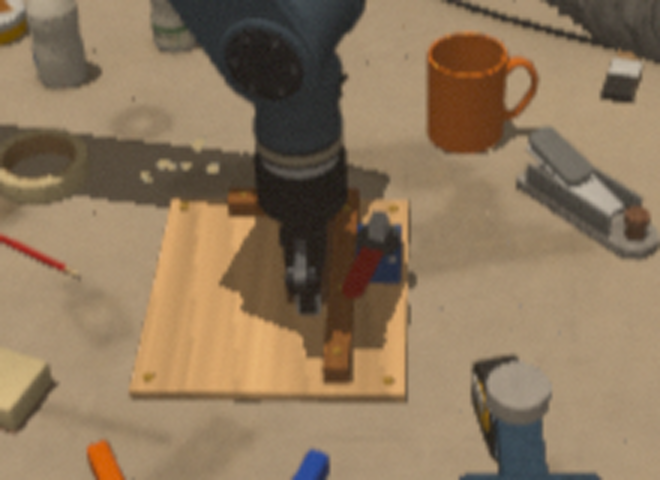

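>>> play_rows(steps=[[[0,0.0005,0,0,0,0],[0,0.0005,0,0,0,0],[0,0.0005,0,0,0,0],[0,0.0005,0,0,0,0],[0,0,0,0,0,0]]])

```text
t: 18.98
tcp_pos: [0.533, -0.05, 0.0424]
tool_rot: [0.011, 1.0, -0.0, -0.0]
force: [-0.7, -4.1, -0.1]
finger_gap: -0.002
```

>>> play_rows(steps=[[[0,0.0005,0,0,0,0],[0,0.0005,0,0,0,0],[0,0,0,0,0,0]]])

```text
t: 19.35
tcp_pos: [0.5331, -0.0498, 0.0425]
tool_rot: [0.011, 1.0, -0.001, 0.0]
force: [-2.0, -7.1, -0.5]
finger_gap: -0.005
```

>>> play_rows(steps=[[[0,0.0005,0,0,0,0],[0,0.0005,0,0,0,0],[0,0,0,0,0,0]]])

```text
t: 19.73
tcp_pos: [0.5331, -0.0497, 0.0425]
tool_rot: [0.011, 1.0, -0.001, 0.0]
force: [-3.0, -10.1, -0.7]
finger_gap: -0.002
```

>>> play_rows(steps=[[[0,-0.012,0,0,0,0],[0,-0.01,-0.01,0,0,0],[0,0,-0.05,0,0,0],[0,-0.04,-0.04,0,0,0],[0,-0.05,0,0,0,0],[0,-0.05,0,0,0,0],[0,-0.05,0,0,0,0],[0,0,0,0,0,0]]])

```text
t: 20.72
tcp_pos: [0.5288, -0.2638, 0.1434]
tool_rot: [0.014, 1.0, -0.001, 0.002]
force: [-0.5, 1.4, 0.3]
finger_gap: -0.001
```

```bash
python3 - <<'E'
from h import *
np.set_printoptions(precision=4,suppress=True)
print(manip.sense()['tcp_pos'])
for n in('side','top'):
    s=snap(n,n+'12.png');a=s['img'][140:280,220:420,::-1];cv2.imwrite('pics/%s12c.png'%n,cv2.resize(a,None,fx=4,fy=4,interpolation=cv2.INTER_CUBIC))
    for l,b,z,o in(('board',BOARD,.012,(.532,.0259,-.02)),('jig',JIG,0,(.505,-.014,-.02))):
      for d in manip.regions_of(l,s)[:1]:
        r=fit(s,d['pixels'],b,o,z);print(n,l,d['score'],d['rect'],r)
        if l=='board': B=r[0]
        else:
            c,q=np.cos(r[0][2]),np.sin(r[0][2]);e=B-r[0];print('rel',c*e[0]+q*e[1],-q*e[0]+c*e[1],e[2])
    print('spindle',[(d['point'],d['score'],ray(s,d['point'],.0705)) for d in manip.pinpoint('spindle_top',s)[:2]],'tip',[(d['point'],ray(s,d['point'],.042)) for d in manip.pinpoint('hold_down_tip',s)[:1]])
E
```

```text
[ 0.5288 -0.2638  0.1434]
side board 0.57 [311.7, 187.3, 310.6, 194.1] (array([ 0.532 , -0.0541,  0.42  ]), np.float64(1.0))
side jig 0.86 [241.8, 181.4, 335.9, 254.2] (array([ 0.506 , -0.0118, -0.0216]), np.float64(0.5227782069345007))
rel 0.026952926204098594 -0.041726771467273584 0.44155580621666607
spindle [([327.6, 192.6], 0.78, array([0.5999, 0.0124, 0.0705]))] tip [([317.7, 215.8], array([ 0.5734, -0.0488,  0.042 ]))]
top jig 0.79 [281.9, 191.6, 363.5, 228.5] (array([ 0.3192, -0.2733,  2.5607]), np.float64(1.0))
rel -0.05762061214281303 -0.2999750467812331 -2.1407407407407413
spindle [] tip []
```

View pics/side12c.png

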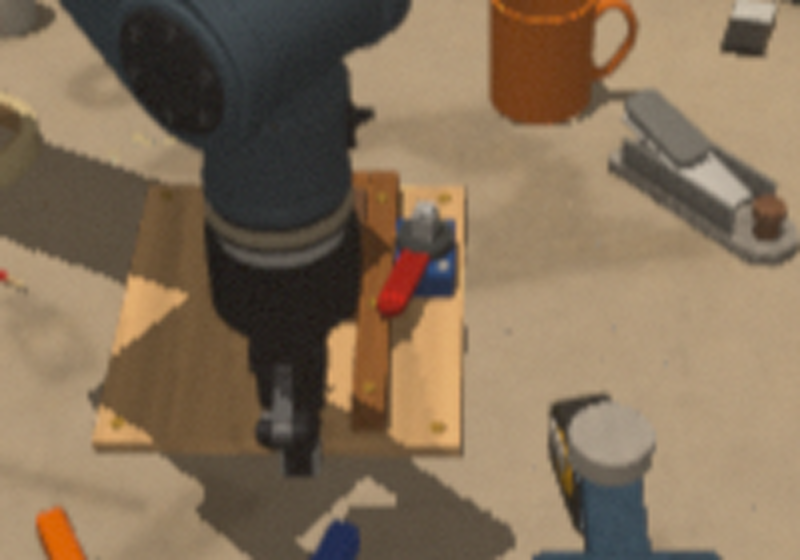

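View pics/top12c.png

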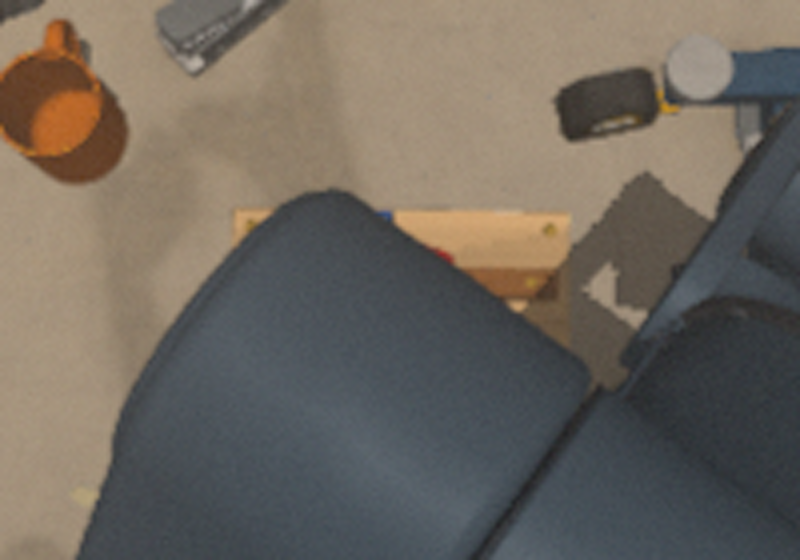

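```bash
python3 - <<'E'
from h import *
p,R=plan((.400,-.285,.15),.457,7)
E
```

```text
rows [[0.0183,-0.0042,-0.0011,0.0,-0.0,8.94],[0.0173,-0.0069,-0.0011,0.0,-0.0,8.94],[0.0161,-0.0096,-0.001,0.0,-0.0,8.94],[0.0145,-0.0119,-0.0011,0.0,-0.0,8.94],[0.0123,-0.0141,-0.0011,0.0,-0.0,8.94],[0.0101,-0.0158,-0.0011,0.0,-0.0,8.94],[0.0075,-0.0171,-0.001,0.0,-0.0,8.94]] end [ 0.4   -0.285  0.15 ] resid 0.01
```

>>> play_rows(steps=[[[0.0183,-0.0042,-0.0011,0,0,8.94],[0.0173,-0.0069,-0.0011,0,0,8.94],[0.0161,-0.0096,-0.001,0,0,8.94],[0.0145,-0.0119,-0.0011,0,0,8.94],[0.0123,-0.0141,-0.0011,0,0,8.94],[0.0101,-0.0158,-0.0011,0,0,8.94],[0.0075,-0.0171,-0.001,0,0,8.94],[0,0,0,0,0,0],[0,0,0,0,0,0]]], fingers=0.8)

```text
t: 22.35
tcp_pos: [0.4006, -0.2858, 0.1501]
tool_rot: [0.528, 0.849, -0.0, 0.001]
force: [-0.5, -0.3, 0.2]
finger_gap: 0.802
```

```bash
cat > look.py <<'E'
from h import *
import sys
k=sys.argv[1]
np.set_printoptions(precision=4,suppress=True)
print(manip.sense()['tcp_pos'])
for n in('side','top'):
    s=snap(n,n+k+'.png');a=s['img'][140:280,220:420,::-1];cv2.imwrite('pics/%s%sc.png'%(n,k),cv2.resize(a,None,fx=4,fy=4,interpolation=cv2.INTER_CUBIC))
    B=None
    for l,b,z,o in(('board',BOARD,.012,(.532,.0259,-.02)),('jig',JIG,0,(.505,-.014,-.02))):
      for d in manip.regions_of(l,s)[:1]:
        r=fit(s,d['pixels'],b,o,z);print(n,l,d['score'],d['rect'],r)
        if l=='board': B=r[0]
        elif B is not None:
            c,q=np.cos(r[0][2]),np.sin(r[0][2]);e=B-r[0];print('rel',c*e[0]+q*e[1],-q*e[0]+c*e[1],e[2])
    print('spindle',[(d['point'],d['score'],ray(s,d['point'],.0705)) for d in manip.pinpoint('spindle_top',s)[:2]],'tip',[(d['point'],ray(s,d['point'],.042)) for d in manip.pinpoint('hold_down_tip',s)[:1]])
E
python3 look.py 13
python3 - <<'E'
from h import *
plan((.400,-.285,.12),.457,1)
E
```

```text
[ 0.4006 -0.2858  0.1501]
side board 0.57 [296.3, 186.3, 312.0, 222.6] (array([ 0.532 ,  0.0273, -0.0222]), np.float64(0.04710180812626775))
side jig 0.76 [246.6, 180.4, 338.0, 253.1] (array([ 0.5074, -0.0105, -0.0156]), np.float64(0.23613020153080824))
rel 0.024009055928047193 0.038133842065301515 -0.006631682961049762
spindle [([327.6, 192.3], 0.81, array([0.5999, 0.0137, 0.0705]))] tip [([318.5, 216.5], array([ 0.5756, -0.0515,  0.042 ]))]
top board 0.93 [284.9, 214.9, 328.5, 226.1] (array([ 0.5326,  0.0239, -0.0103]), np.float64(0.0631599578249502))
top jig 0.98 [273.9, 192.4, 362.4, 273.0] (array([ 0.5061, -0.0151, -0.0292]), np.float64(0.47406384884323205))
rel 0.025263138542640607 0.03980003216403959 0.018889720666860635
spindle [([306.6, 198.1], 0.83, array([0.5907, 0.0184, 0.0705])), ([305.7, 217.7], 0.74, array([0.5331, 0.0209, 0.0705]))] tip [([329.2, 206.6], array([ 0.5696, -0.0469,  0.042 ]))]
rows [[0.0006,0.0003,0.0299,-0.0,0.0,-0.04]] end [ 0.4   -0.285  0.12 ] resid 0.0
```

View pics/side13c.png

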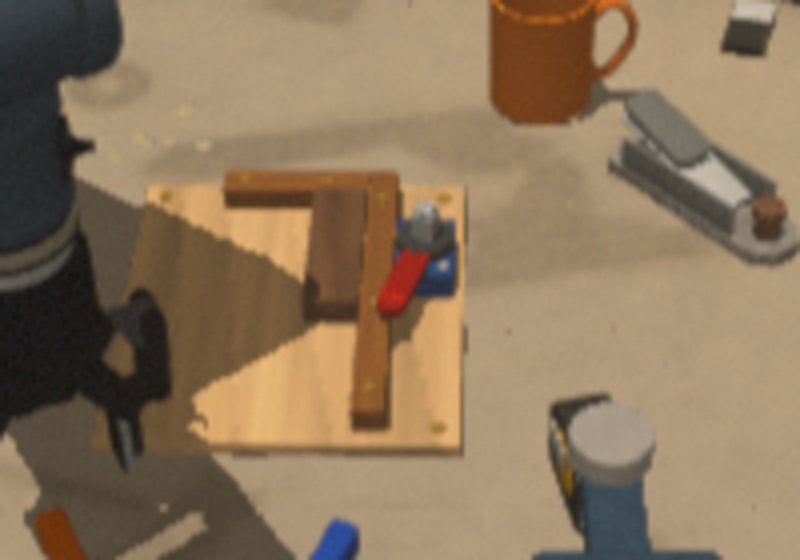

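View pics/top13c.png

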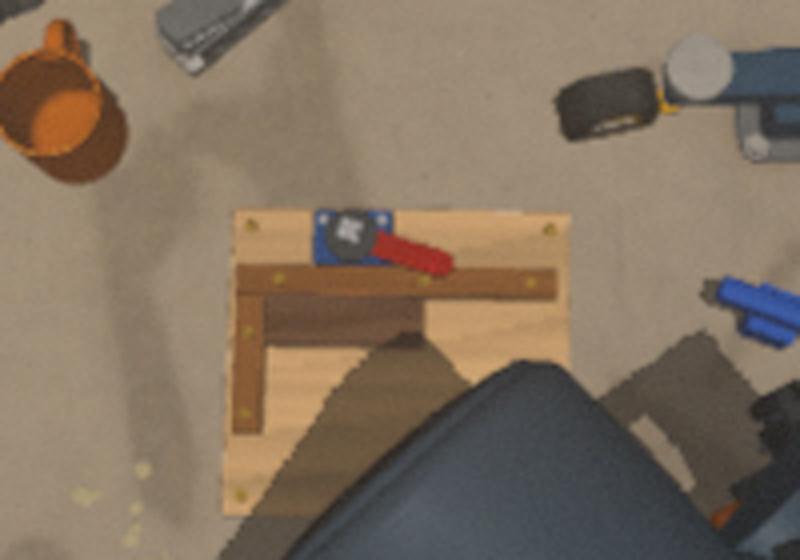

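>>> play_rows(steps=[[[0.0006,0.0003,0.03,0,0,0],[0,0,0.03,0,0,0],[0,0,0.016,0,0,0],[0,0,0.006,0,0,0],[0,0,0,0,0,0]]])

```text
t: 23.48
tcp_pos: [0.3999, -0.285, 0.0678]
tool_rot: [0.529, 0.849, 0.0, -0.0]
force: [0.5, -0.5, 0.7]
finger_gap: 0.798
```

```bash
python3 st.py 14; python3 - <<'E'
from h import *
np.set_printoptions(precision=4,suppress=True)
a=cv2.imread('pics/side14.png')[220:340,180:340];cv2.imwrite('pics/side14h.png',cv2.resize(a,None,fx=4,fy=4,interpolation=cv2.INTER_CUBIC))
for n in('side','top'):
    s=manip.snapshot(n)
    print(n,'proj sp',proj(s,(.5944,.0192,.0705)),proj(s,(.5944,.0192,.0465)),proj(s,(.5944,.0192,.058)))
    im=s['img'].astype(int);r,g,b=im[...,0],im[...,1],im[...,2]
    m=(r>90)&(g<0.4*r)&(b<0.4*r)
    m[:, :300]=0;m[:,345:]=0;m[:190]=0;m[225:]=0
    F=[boxpts((0,-.047,.04175),(.02,.066,.0085))]
    ys,xs=np.nonzero(m);print(m.sum(),xs.min(),xs.max(),ys.min(),ys.max())
    for x0 in((.5944,.0192,-.3),(.5944,.0192,-.4)): print(fit(s,m,F,x0))
    # fixed-axis yaw estimate
    roi=(295,180,350,235);M=m[180:235,295:350].astype(np.float32)
    for dx in(0,):
        c=[(float(((silh(s,F,.5944,.0192+(.0018 if n=='side' else -.0018),y,0,roi)-M)**2).sum()),y) for y in np.arange(-.7,0,.02)]
        print('yaw',sorted(c)[:3])
E
```

```text
23.475 [ 0.3999 -0.285   0.0678] [ 0.5  -0.49  0.72]
side proj sp [325.5695 191.009 ] [325.6616 197.7389] [325.6178 194.5352]
112 314 326 203 218
(array([ 0.5921,  0.0227, -0.2594]), np.float64(0.3369053431919643))
(array([ 0.5923,  0.0221, -0.2635]), np.float64(0.33733912876674105))
yaw [(40.53173828125, np.float64(-0.2999999999999996)), (41.42138671875, np.float64(-0.3199999999999996)), (41.828125, np.float64(-0.2799999999999996))]
top proj sp [306.3197 196.8593] [306.9101 198.3958] [306.6303 197.6677]
104 314 332 198 208
(array([ 0.5948,  0.0158, -0.3475]), np.float64(0.4506671612079327))
(array([ 0.5949,  0.0169, -0.3423]), np.float64(0.4483783428485577))
yaw [(47.149658203125, np.float64(-0.33999999999999964)), (47.94482421875, np.float64(-0.3199999999999996)), (48.3173828125, np.float64(-0.2999999999999996))]
```

View pics/side14h.png

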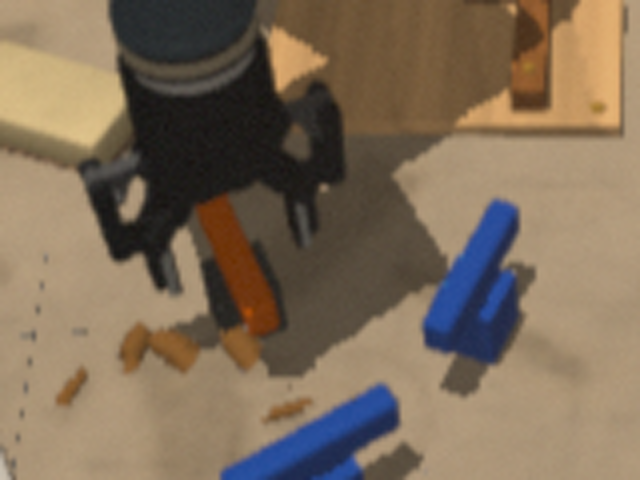

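>>> play_rows(steps=[[[0,0,0,0,0,0],[0,0,0,0,0,0],[0,0,0,0,0,0],[0,0,0,0,0,0],[0,0,0,0,0,0],[0,0,0,0,0,0]]], fingers=0, squeeze=60)

```text
t: 24.38
tcp_pos: [0.3999, -0.2851, 0.0683]
tool_rot: [0.529, 0.849, -0.0, 0.0]
force: [-1.0, 0.6, 5.4]
finger_gap: 0.196
```

>>> play_rows(steps=[[[0,0,-0.02,0,0,0],[0,0,-0.04,0,0,0],[0,0,-0.04,0,0,0],[0,0,0,0,0,0],[0,0,0,0,0,0]]])

```text
t: 25.0
tcp_pos: [0.3993, -0.2844, 0.1671]
tool_rot: [0.529, 0.849, 0.0, -0.001]
force: [-0.4, -0.1, -2.2]
finger_gap: 0.195
```

```bash
python3 st.py 15; python3 - <<'E'
from h import *
np.set_printoptions(precision=4,suppress=True)
a=cv2.imread('pics/side15.png')[180:340,160:360];cv2.imwrite('pics/side15h.png',cv2.resize(a,None,fx=4,fy=4,interpolation=cv2.INTER_CUBIC))
print(manip.sense()['finger_gap'])
p,R=plan((.5944,.0192,.17),-.32,9)
E
```

```text
25.0 [ 0.3993 -0.2844  0.1671] [-0.4  -0.06 -2.16]
0.19595443617460892
rows [[0.0207,0.0343,-0.0003,-0.01,-0.02,4.94],[0.0236,0.0324,-0.0004,-0.01,-0.02,4.94],[0.0263,0.0303,-0.0003,-0.01,-0.02,4.94],[0.0288,0.0279,-0.0004,-0.01,-0.02,4.94],[0.0311,0.0253,-0.0003,-0.01,-0.02,4.94],[0.0332,0.0225,-0.0004,-0.01,-0.02,4.94],[0.0349,0.0196,-0.0004,-0.01,-0.02,4.94],[0.0366,0.0165,-0.0003,-0.01,-0.02,4.94],[0.0378,0.0133,-0.0004,-0.01,-0.02,4.94]] end [0.5944 0.0192 0.17  ] resid 0.04
```

View pics/side15h.png

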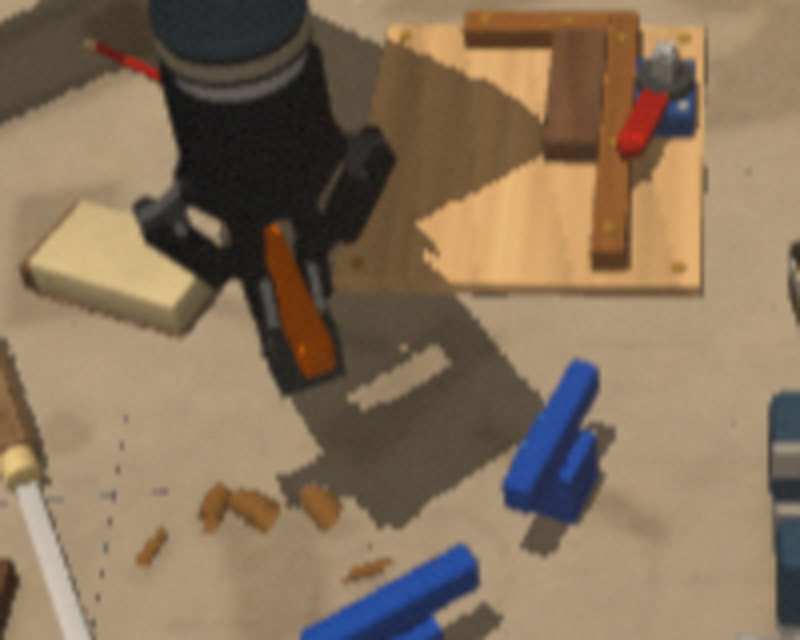

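>>> play_rows(steps=[[[0.0207,0.0343,-0.0003,0,0,4.94],[0.0236,0.0324,-0.0004,0,0,4.94],[0.0263,0.0303,-0.0003,0,0,4.94],[0.0288,0.0279,-0.0004,0,0,4.94],[0.0311,0.0253,-0.0003,0,0,4.94],[0.0332,0.0225,-0.0004,0,0,4.94],[0.0349,0.0196,-0.0004,0,0,4.94],[0.0366,0.0165,-0.0003,0,0,4.94],[0.0378,0.0133,-0.0004,0,0,4.94],[0,0,0,0,0,0]]])

```text
t: 26.3
tcp_pos: [0.5954, 0.0208, 0.1689]
tool_rot: [0.81, 0.587, -0.001, -0.001]
force: [-0.8, -0.7, -1.4]
finger_gap: 0.197
```

>>> play_rows(steps=[[[0,0,0,0,0,0]]])

```text
t: 26.42
tcp_pos: [0.5938, 0.0184, 0.1693]
tool_rot: [0.81, 0.586, -0.002, -0.001]
force: [0.3, -0.0, -1.6]
finger_gap: 0.194
```

```bash
python3 st.py 16; python3 - <<'E'
from h import *
np.set_printoptions(precision=4,suppress=True)
a=cv2.imread('pics/side16.png')[110:260,260:420];cv2.imwrite('pics/side16h.png',cv2.resize(a,None,fx=4,fy=4,interpolation=cv2.INTER_CUBIC))
s=manip.snapshot('side');st=manip.sense();z=st['tcp_pos'][2]-.0683
im=s['img'].astype(int);r,g,b=im[...,0],im[...,1],im[...,2]
hsv=cv2.cvtColor(s['img'],cv2.COLOR_RGB2HSV);m=((hsv[...,0]<14)&(hsv[...,1]>140)&(hsv[...,2]>90)).astype(np.uint8);m[:,:290]=0
n,L,S,C=cv2.connectedComponentsWithStats(m)
for i in range(1,n):
    if S[i,4]>60:
        print(S[i],C[i]);
        print(fit(s,L==i,BAR,(.594,.02,-.32),z))
print('expected bar ctr px',proj(s,(.5944,.0192+.0018,z+.052)), 'foot',proj(s,(.5944,.021,z+.02)))
plan((.5944,.0192,.145),-.32,1)
E
```

```text
26.425 [0.5938 0.0184 0.1693] [ 0.33 -0.05 -1.58]
[343 131  36  40 890] [357.473  150.9663]
(array([ 0.582,  0.028, -0.24 ]), np.float64(1.0))
[316 156  11  25 142] [321.7394 170.2606]
(array([ 0.5856,  0.0134, -0.0991]), np.float64(0.6971573090889085))
[309 203  16  27 177] [316.6215 212.9322]
(array([ 0.594,  0.02 , -0.32 ]), np.float64(1.0))
expected bar ctr px [325.2326 165.8822] foot [325.3661 175.6446]
rows [[0.0017,-0.0,0.025,-0.16,0.04,-0.05]] end [0.5944 0.0192 0.145 ] resid 0.0
```

View pics/side16h.png

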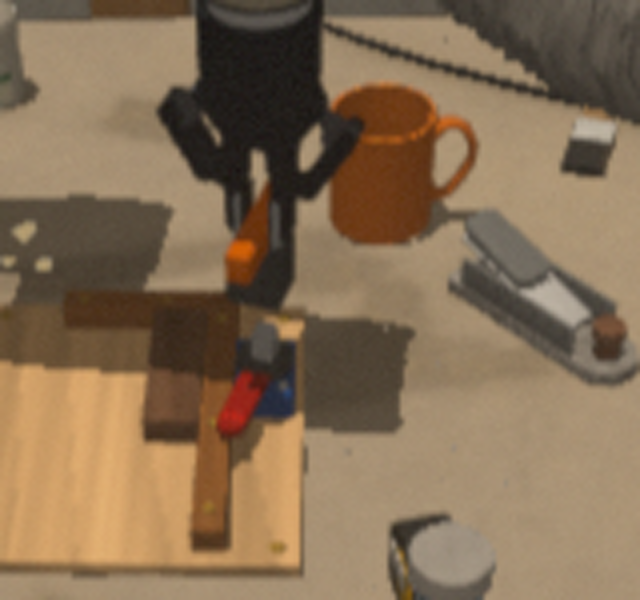

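>>> play_rows(steps=[[[0.0012,0,0.02,-0.1,0,0],[0,0,0.006,0,0,0],[0,0,0,0,0,0],[0,0,0,0,0,0]]])

```text
t: 27.02
tcp_pos: [0.5959, 0.0191, 0.1457]
tool_rot: [0.811, 0.585, 0.001, 0.001]
force: [0.6, 0.4, -2.0]
finger_gap: 0.196
```

```bash
python3 st.py 17; python3 - <<'E'
from h import *
a=cv2.imread('pics/side17.png')[140:240,280:400];cv2.imwrite('pics/side17h.png',cv2.resize(a,None,fx=6,fy=6,interpolation=cv2.INTER_CUBIC))
plan((.5944,.0192,.137),-.32,1)
E
```

```text
27.025 [0.5959 0.0191 0.1457] [ 0.59  0.37 -2.  ]
rows [[-0.0005,-0.0015,0.0087,0.17,-0.01,-0.02]] end [0.5944 0.0192 0.137 ] resid 0.0
```

View pics/side17h.png

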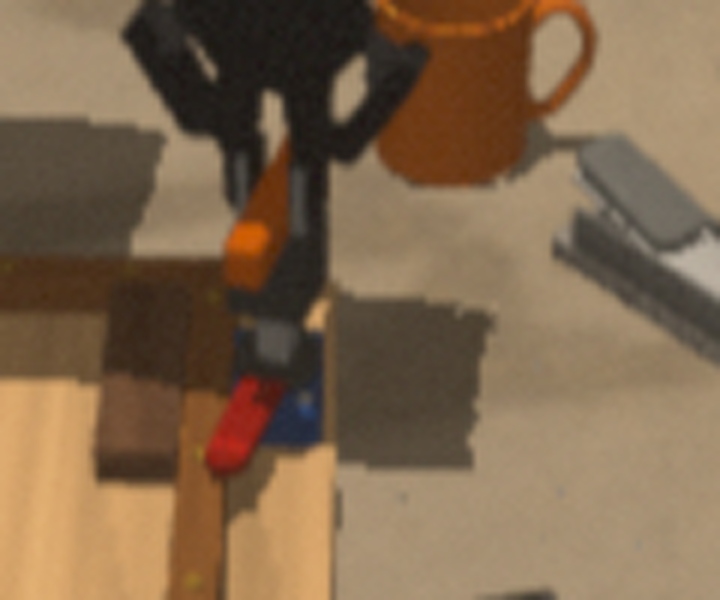

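>>> play_rows(steps=[[[0,-0.0007,0.004,0,0,0],[0,0,0.001,0,0,0],[0,0,0,0,0,0]]])

```text
t: 27.45
tcp_pos: [0.5948, 0.0198, 0.14]
tool_rot: [0.811, 0.585, 0.0, 0.001]
force: [0.2, -0.1, -1.5]
finger_gap: 0.193
```

>>> play_rows(steps=[[[0,0,0.002,0,0,0],[0,0,0.001,0,0,0],[0,0,0,0,0,0]]])

```text
t: 27.82
tcp_pos: [0.5948, 0.0197, 0.1369]
tool_rot: [0.811, 0.585, 0.0, 0.001]
force: [-1.4, -0.4, -1.1]
finger_gap: 0.195
```

>>> play_rows(steps=[[[0,0,0.001,0,0,0],[0,0,0.001,0,0,0],[0,0,0,0,0,0]]])

```text
t: 28.2
tcp_pos: [0.5948, 0.0197, 0.135]
tool_rot: [0.811, 0.585, 0.0, 0.001]
force: [-0.1, -0.2, -0.9]
finger_gap: 0.197
```

>>> play_rows(steps=[[[0,0,0.001,0,0,0],[0,0,0.001,0,0,0],[0,0,0,0,0,0]]])

```text
t: 28.58
tcp_pos: [0.5949, 0.0194, 0.1331]
tool_rot: [0.811, 0.585, 0.0, 0.001]
force: [-0.0, -2.3, -1.7]
finger_gap: 0.197
```

>>> play_rows(steps=[[[0,0,0.001,0,0,0],[0,0,0.001,0,0,0],[0,0,0,0,0,0]]])

```text
t: 28.95
tcp_pos: [0.5948, 0.0194, 0.1308]
tool_rot: [0.811, 0.585, 0.0, 0.001]
force: [0.4, -2.9, -2.3]
finger_gap: 0.198
```

>>> play_rows(steps=[[[-0.0008,0.0003,0.001,0,0,0],[0,0,0.003,0,0,0],[0,0,0.003,0,0,0],[0,0,0,0,0,0]]])

```text
t: 29.45
tcp_pos: [0.5948, 0.0191, 0.1237]
tool_rot: [0.811, 0.585, 0.0, 0.0]
force: [-0.0, -0.1, -1.4]
finger_gap: 0.195
```

>>> play_rows(steps=[[[0,0,0.003,0,0,0],[0,0,0.002,0,0,0],[0,0,0.001,0,0,0],[0,0,0,0,0,0]]])

```text
t: 29.95
tcp_pos: [0.5949, 0.0189, 0.118]
tool_rot: [0.811, 0.585, 0.0, 0.001]
force: [-0.3, 0.0, -1.3]
finger_gap: 0.194
```

>>> play_rows(steps=[[[0,0,0.001,0,0,0],[0,0,0.001,0,0,0],[0,0,0,0,0,0]]])

```text
t: 30.32
tcp_pos: [0.5949, 0.0189, 0.116]
tool_rot: [0.811, 0.585, 0.0, 0.001]
force: [-0.3, 0.2, -1.0]
finger_gap: 0.198
```

>>> play_rows(steps=[[[0,0,0.001,0,0,0],[0,0,0.0005,0,0,0],[0,0,0,0,0,0]]])

```text
t: 30.7
tcp_pos: [0.595, 0.0189, 0.1148]
tool_rot: [0.811, 0.585, 0.001, 0.001]
force: [-1.6, -0.2, 0.6]
finger_gap: 0.2
```

>>> play_rows(steps=[[[0,0,0.0005,0,0,0],[0,0,0,0,0,0]]])

```text
t: 30.95
tcp_pos: [0.595, 0.0189, 0.1148]
tool_rot: [0.811, 0.585, 0.001, 0.001]
force: [-1.5, 0.3, 5.3]
finger_gap: 0.192
```

```bash
python3 st.py 18
```

```text
30.95 [0.595  0.0189 0.1148] [-1.46  0.28  5.25]
```

View pics/side18c.png

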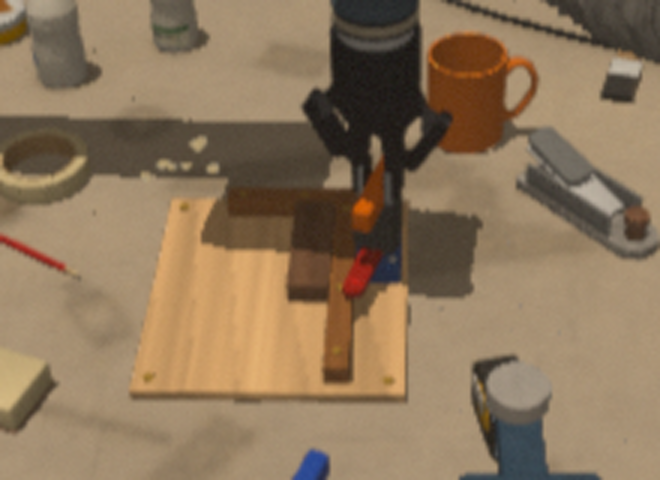

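>>> play_rows(steps=[[[0,0,-0.0005,0,0,5],[0,0,0,0,0,7],[0,0,0,0,0,7],[0,0,0,0,0,7],[0,0,0,0,0,7],[0,0,0,0,0,7],[0,0,0,0,0,0]]])

```text
t: 31.88
tcp_pos: [0.5958, 0.0176, 0.1148]
tool_rot: [0.962, 0.274, 0.001, 0.002]
force: [0.1, -4.6, 1.3]
finger_gap: 0.198
```

```bash
python3 st.py 19;python3 -c "
from h import *
st=manip.sense();print(st['ft_torque'],st['tool_rot'],st['finger_gap'])"
```

```text
31.875 [0.5958 0.0176 0.1148] [ 0.13 -4.56  1.3 ]
[-1.09151827 -0.08412427 -0.04641148] [0.96170729 0.27407006 0.00127941 0.00174832] 0.19388444623582915
```

View pics/side19c.png

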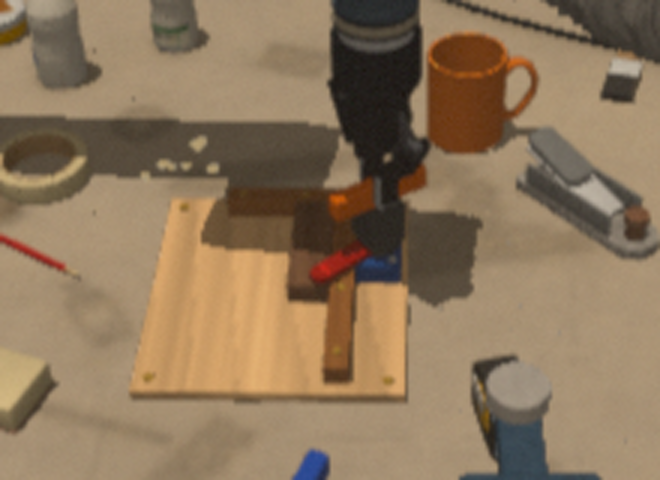

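>>> play_rows(steps=[[[-0.0003,0.0005,0,0,0,6],[0,0,0,0,0,6],[0,0,0,0,0,6],[0,0,0,0,0,6],[0,0,0,0,0,5],[0,0,0,0,0,3],[0,0,0,0,0,0]]])

```text
t: 32.8
tcp_pos: [0.5958, 0.0171, 0.1148]
tool_rot: [1.0, -0.002, 0.002, 0.001]
force: [0.7, -4.5, 1.4]
finger_gap: 0.196
```

```bash
cat > ang.py <<'E'
from h import *
np.set_printoptions(precision=4,suppress=True)
st=manip.sense();R=Ro.from_quat(st['tool_rot']).as_matrix();print('jaw yaw',np.arctan2(R[1,1],R[0,1]),st['force'],st['tcp_pos'],st['ft_torque'])
for n in('side','top'):
    s=manip.snapshot(n)
    im=s['img'].astype(int);r,g,b=im[...,0],im[...,1],im[...,2]
    m=(r>70)&(g<0.42*r)&(b<0.42*r)&(r>1.0)
    m[:, :280]=0;m[:,345:]=0;m[:185]=0;m[225:]=0
    print(n,m.sum())
    if m.sum()<20: continue
    F=[boxpts((0,-.047,.04175),(.02,.066,.0085))]
    roi=(275,175,350,235);M=m[175:235,275:350].astype(np.float32)
    c=[(float(((silh(s,F,.5947,.0185+(.0018 if n=='side' else -.0018),y,0,roi)-M)**2).sum()),y) for y in np.arange(-1.9,-.3,.02)]
    print('yaw',sorted(c)[:3])
E
python3 ang.py; python3 st.py 20
```

```text
jaw yaw -1.5743056673743765 [ 0.704  -4.4765  1.3932] [0.5958 0.0171 0.1148] [-1.0709 -0.0923  0.0373]
side 110
yaw [(57.550048828125, np.float64(-1.3799999999999994)), (57.76220703125, np.float64(-1.3599999999999994)), (58.00439453125, np.float64(-1.3399999999999994))]
top 15
32.9 [0.5958 0.0171 0.1148] [ 0.49 -5.05  1.37]
```

View pics/side20c.png

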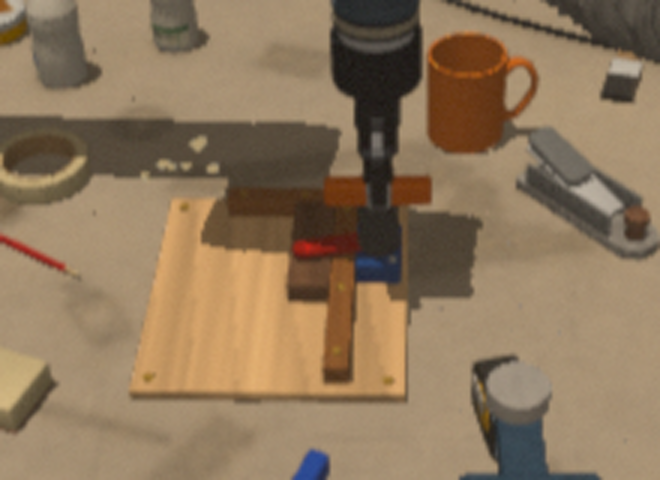

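>>> play_rows(steps=[[[0,0.0003,0,0,0,3],[0,0,0,0,0,3],[0,0,0,0,0,3],[0,0,0,0,0,0]]])

```text
t: 33.45
tcp_pos: [0.5957, 0.017, 0.1148]
tool_rot: [0.997, -0.08, 0.002, 0.001]
force: [-0.1, -4.3, 1.2]
finger_gap: 0.198
```

```bash
python3 ang.py; python3 st.py 21
```

```text
jaw yaw -1.7312145639344365 [-0.0829 -4.3397  1.2352] [0.5957 0.017  0.1148] [-1.0962 -0.0334  0.0441]
side 98
yaw [(65.464599609375, np.float64(-1.4799999999999995)), (65.64111328125, np.float64(-1.5199999999999996)), (65.824951171875, np.float64(-1.5399999999999996))]
top 0
33.55 [0.5957 0.017  0.1149] [ 0.51 -6.36  0.22]
```

View pics/side21c.png

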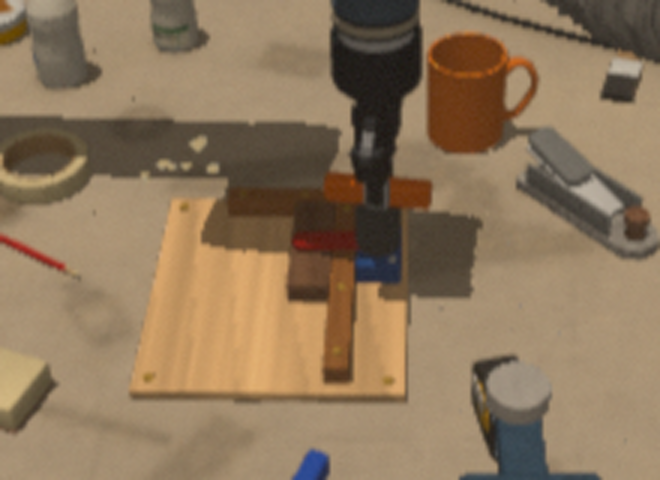

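>>> play_rows(steps=[[[0,0.001,0,0,0,0],[0,0,0,0,0,0]]])

```text
t: 33.85
tcp_pos: [0.5957, 0.0168, 0.1149]
tool_rot: [0.997, -0.081, 0.002, 0.0]
force: [1.0, -2.8, 1.6]
finger_gap: 0.202
```

>>> play_rows(steps=[[[0,0,0,0,0,0],[0,0,0,0,0,0],[0,0,0,0,0,0],[0,0,0,0,0,0]]], fingers=0.5)

```text
t: 34.35
tcp_pos: [0.5945, 0.0173, 0.1144]
tool_rot: [0.997, -0.081, 0.001, 0.0]
force: [0.5, 0.6, 0.4]
finger_gap: 0.497
```

>>> play_rows(steps=[[[0,0,-0.01,0,0,0],[0,0,-0.03,0,0,0],[0,0,-0.05,0,0,0],[0,0,-0.05,0,0,0],[0,0,-0.03,0,0,0],[0,0,0,0,0,0]]])

```text
t: 35.1
tcp_pos: [0.5961, 0.0169, 0.2884]
tool_rot: [0.997, -0.081, 0.005, 0.0]
force: [0.5, -0.1, 0.3]
finger_gap: 0.497
```

```bash
python3 st.py 22; python3 - <<'E'
from h import *
plan((.47,.2,.30),-1.73,6)
E
```

```text
35.1 [0.5961 0.0169 0.2884] [ 0.53 -0.14  0.29]
rows [[-0.0255,-0.0267,-0.0024,0.0,-0.05,-0.04],[-0.0254,-0.0267,-0.0024,0.0,-0.05,-0.04],[-0.0254,-0.0268,-0.0024,0.0,-0.05,-0.04],[-0.0255,-0.0267,-0.0024,0.0,-0.05,-0.04],[-0.0254,-0.0268,-0.0023,0.0,-0.05,-0.04],[-0.0253,-0.0268,-0.0024,0.0,-0.05,-0.04]] end [0.47 0.2  0.3 ] resid 0.03
```

View pics/side22c.png

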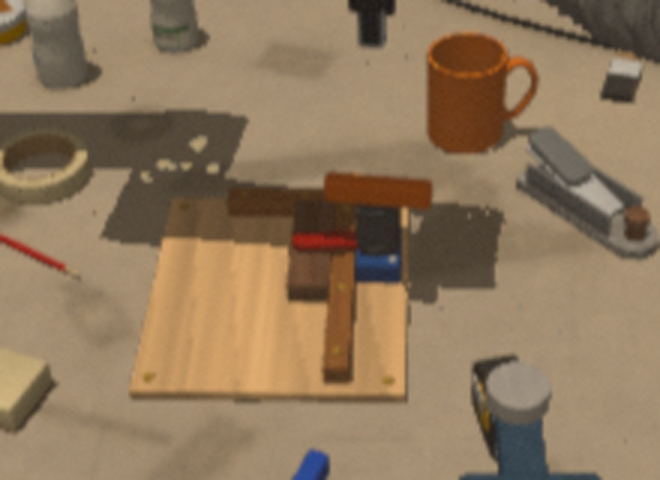

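Move the arm aside for a clear final check of both views.

>>> play_rows(steps=[[[-0.035,-0.04,-0.005,0,0,0],[-0.035,-0.04,-0.005,0,0,0],[-0.035,-0.04,-0.005,0,0,0],[-0.035,-0.04,-0.005,0,0,0],[-0.035,-0.04,0,0,0,0],[-0.03,-0.04,0,0,0,0],[0,-0.04,0,0,0,0],[0,0,0,0,0,0],[0,0,0,0,0,0]]])

```text
t: 36.28
tcp_pos: [0.4368, 0.3259, 0.3027]
tool_rot: [0.997, -0.081, -0.001, 0.001]
force: [-0.1, -0.2, -0.9]
finger_gap: 0.502
```

```bash
python3 look.py 23; python3 ang.py
```

```text
[0.4368 0.3259 0.3027]
side board 0.9 [294.9, 183.4, 311.9, 223.2] (array([ 0.5329,  0.0281, -0.0087]), np.float64(0.3677525111607143))
side jig 0.56 [242.9, 182.7, 339.0, 253.0] (array([ 0.506 , -0.0115, -0.0242]), np.float64(0.14359562976819248))
rel 0.025975222762066354 0.040303135589477235 0.0155317108867834
spindle [([326.6, 191.3], 0.68, array([0.5972, 0.0179, 0.0705])), ([300.2, 201.0], 0.61, array([ 0.5273, -0.0215,  0.0705]))] tip [([297.0, 201.6], array([0.5158, 0.009 , 0.042 ]))]
top board 0.88 [284.8, 213.7, 329.8, 226.3] (array([ 0.5322,  0.0234, -0.0248]), np.float64(0.2528011924342105))
top jig 0.96 [274.6, 193.9, 364.9, 273.0] (array([ 0.5054, -0.0162, -0.0224]), np.float64(0.12057688227921026))
rel 0.025928712300086497 0.040259589161359494 -0.0024285751029375635
spindle [([308.7, 197.5], 0.6, array([0.5924, 0.0122, 0.0705]))] tip [([305.7, 222.1], array([0.5239, 0.0231, 0.042 ]))]
jaw yaw -1.7343810384631808 [ 0.1265 -0.2566  0.0779] [0.4378 0.3264 0.3043] [-0.0289 -0.0461  0.0556]
side 113
yaw [(50.64111328125, np.float64(-1.5199999999999996)), (50.824951171875, np.float64(-1.5399999999999996)), (51.399169921875, np.float64(-1.4999999999999996))]
top 82
yaw [(66.304443359375, np.float64(-1.5399999999999996)), (67.14111328125, np.float64(-1.5199999999999996)), (67.522705078125, np.float64(-1.5799999999999996))]
```

View pics/top23c.png

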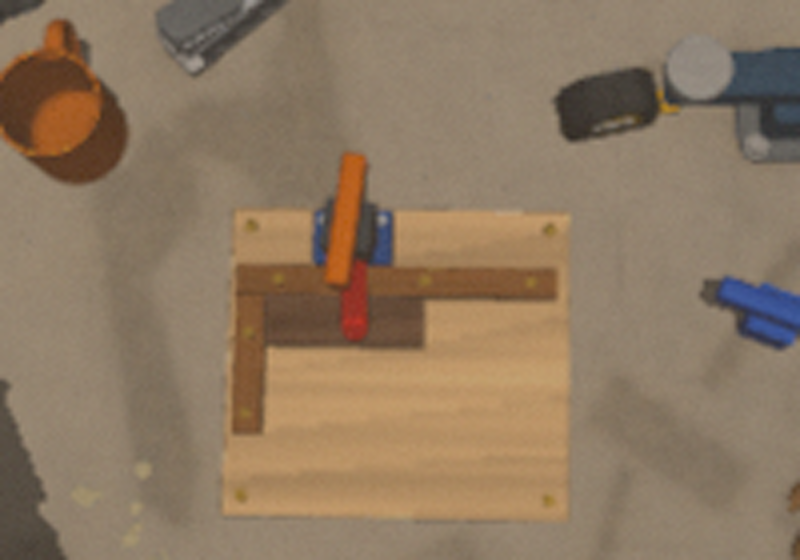

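View pics/side23c.png

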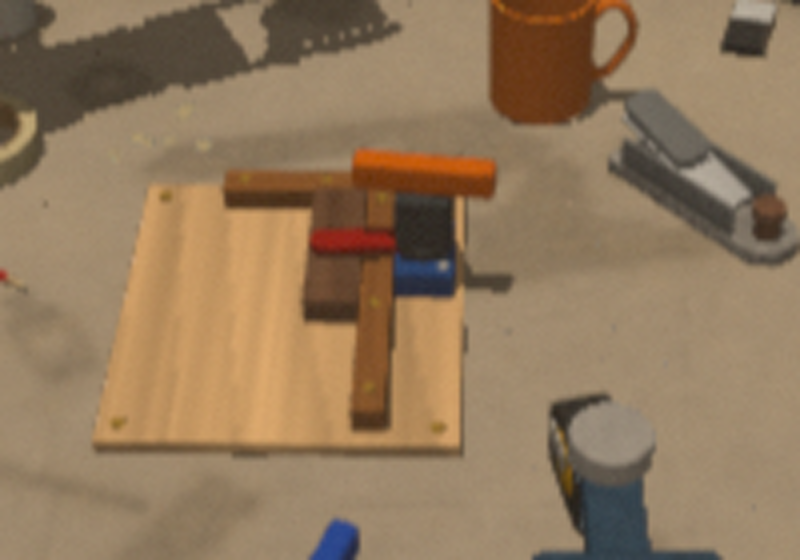

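```bash
python3 -c "
from station import manip
print(manip.sign_off())"
```

```text
the job is handed in; nothing more can be done
None
```

The job is done and handed in at about 36 s of the 72 s allowed. The sign-off gives no verdict, so what follows is from my own checks.

**What I did:** I laid the offcut on the jig and pushed it against the long fence (about 4 N at the wrist), then against the end stop (about 10 N). The orange T-handle went down onto the spindle until it seated, and I turned it until the red finger lay across the offcut. I then let go and moved the arm clear.

**Last checks:**
- **Offcut position:** both cameras put its centre at about x = 26 mm, y = 40 mm in the jig frame, matching the flush position.
- **Offcut angle:** the top view put it about 0.002 rad off square. The side view read 0.016 rad with a poor fit, because the red finger partly covers the offcut. Both are under the 0.025 rad limit.
- **T-handle:** it seated at the expected height, and both views after release show it still down on the spindle.
- **Hold-down finger:** it reads about 1.5 rad (1.3 needed).
- **Bystanders:** the mug and tape measure look unmoved in the pictures; I did not measure them. The arm touches nothing.

**What disagreed:**
- **Spindle position:** single-camera readings of the spindle differed by several mm from where the jig's measured pose puts it. I used the jig's pose instead, and the T-handle went on with only about 3 N of side force.
- **Turning slack:** the finger lagged the handle by roughly 0.2 rad, so I turned the handle a little further to square it.

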